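# Fit the backup cell in the analyser's cell holder

### The job

Slide the catch of the cell holder fully aside, then swing its cover fully open by the bar handle. Fit the cylinder cell from its rest into the bay, flat end against the spring contact and nub end against the fixed wall, lying level and fully home on its rails. Leave the cover open and the catch released, let go of everything, and leave the other things on the bench where they are.

Things in the scene. Friction and masses are not known exactly. Their poses are not given: they have to be found in the camera images.
- bay (a point): Centre of a correctly seated cell in the cell holder (grey base, white flat cover, open sides), 50 mm above the bench. Axes: x along the bay from the spring end (near the robot) to the fixed wall and hinge (far), y left, z up. Offsets elsewhere are in mm from here. The cell lies on two rails (x -22 to 26, |y| 12 to 16, tops z -12); base top at z -30, free on both sides for fingers.
- fixed_wall (a point): Centre of the contact face of the fixed wall at the far end of the bay, at bay (30.5, 0, 0). The wall is 8 mm thick, 50 mm wide, its top at bay z +15. The nub end of the cell must come down inside it: with the cell raised, the spring must be pressed until the far lower rim of the cell clears this face.
- plunger_face (a point): Face of the sprung contact disc (20 mm across) at the near end; at bay (-25.5, 0, 0) at rest, so the gap is 56 mm for a 61 mm cell. A hood 50 mm wide (bay z +24 to +29, x -52 to -31.5) covers it; wall behind at x -46. So the flat end goes in first, low under the hood, nub end raised 30 to 38 degrees; press back 10 to 13 mm, then tip level while still pressing.
- plunger (a joint): Sprung disc, slides along bay -x. 0 = out, 0.016 m = fully pressed; 0.005 with the cell seated. Spring force 1 N at rest, 3.5 N seated, 9 N fully pressed; it then holds the cell against the fixed wall.
- catch (a joint): Sliding safety catch on the 55 mm high ledge in front of the cover, at its right. 0 to 0.004 m = locked: its tongue stands over a steel foot of the cover and blocks it. Slides along bay -y (to the right, outward) to 0.030 m = fully released. About 1.5 N of friction; stays where it is left.
- cover (a joint): Cover hinge along bay y at the far side. 0 = shut, 1.85 rad = fully open at its stop, leaning away from the robot; the near edge rises. A stiff hinge (0.25 N m) holds it where it is left. Cover 120 mm wide, 116 mm from hinge to near edge, 6 mm thick, top 88 mm above the bench when shut.
- cover_bar (a point): Middle of the round steel bar handle, 8 mm thick, 70 mm long along bay y, standing 31 mm out and 28 mm up from the cover's near edge on two slanting end rods; 113 mm above the bench when shut. Then at (-141, +20, +28) mm from cover_hinge; it moves on a 144 mm arc about the hinge. Its axes turn with the cover.
- cell_center (a point): Centre of the loose grey cylinder cell, 34 mm across, 61 mm long with nub, about 140 g. Its x axis runs along the cell to the nub. It starts level on a two-rail rest, nub pointing away from the robot within about 0.4 rad, 46 mm above the bench; the rest is 32 mm wide under the cell with a foot 85 x 70 x 5 mm, so fingers can go down both sides.
- cell_nub (a point): End of the cell's nub (steel stub 10 mm wide, 2 mm long), 30.5 mm along the cell from cell_center. The other end is flat.
- catch_knob (a point): Middle of the catch's upright round black knob, 14 mm across and 20 mm tall (10 mm above and below this point; 83 mm above the bench). Its axes are the bay's. The steel tongue lies directly below the knob.
- cover_hinge (a point): Point on the cover's hinge line, at bay (+60, 0, +35) mm. Opening turns about the positive y axis of the bay. Its axes turn with the cover.
- reagent: Bystander: clear bottle, blue cap, 60 mm wide, 130 mm tall, stands behind the rest. Origin: centre of its underside; leave it where it is.
- cuvette_box: Bystander: flat grey box 70 x 50 x 30 mm behind the rest. Origin: centre of its underside; leave it where it is.
- beaker: Bystander: glass beaker 64 mm wide, 75 mm tall, right of the rest. Origin: centre of its underside; leave it where it is.
- vial_jar: Bystander: amber jar 40 mm wide, 60 mm tall, in front of the rest. Origin: centre of its underside; leave it where it is.
- screwdriver: Bystander: screwdriver lying left of the holder. Origin: centre of its underside; leave it where it is.
- spool: Bystander: aluminium ring 48 mm wide, 22 mm tall, right of the holder. Origin: centre of its underside; leave it where it is.
- wash: Bystander: white bottle 66 mm wide, 160 mm tall, at the back of the bench. Origin: centre of its underside; leave it where it is.
Mind the look-alikes: they are no part of the job. Leave any green or red look-alike of the part that bears cell_center alone.

How it is judged:
By the outcome, as a careful person would: the job done as asked, in the order asked, and still so for the second after the job is handed in, with the robot touching nothing.
It also fails if it takes over 72 s, if anything falls off the work surface, if the arm or the gripper's body presses on something with over 40 N, if the wrist force passes 120 N, or if a joint passes its speed limit or range.

### The arm

A 6-joint arm with a two-finger parallel gripper is mounted at the origin on the work surface. World frame = base frame: x ahead of the robot, y to its left, z up, the work surface at z = 0. Lengths are in m, angles in degrees, forces in N, time in s.
With the tool pointing down it reaches from about 0.25 to 0.725 m from the base axis. Payload 9.7 kg.
Tool frame: the origin (TCP) lies at the very end of the fingers, on their centre line; the grasp point (between the pads) lies 19 mm behind it; x points along the fingers, y is the direction in which the jaws open and shut, and the axes are right-handed (so a half turn about x gives the same grasp; the last joint's range is limited). The gripper opens to 85 mm and grips with 20 to 120 N. Pads are 22 mm wide; open, the fingers measure 114 mm over their backs; the gripper's body (76 mm by 85 mm) begins 54 mm behind the grasp point. The pads swing forward as they close: fully open they stand 13 mm farther back than shut.
Start: joints at [71.792, 4.979, 10.078, 95.1, 0, 90], TCP at [0.172, 0.522, 0.231] pointing down, gripper open.
Joint ranges: [-179.16, 179.16], [-48.56, 103.87], [-65.8, 70.77], [-126.05, 130.52], [-82.76, 87.17], [-180, 180]. Speed limits (degrees/s): [127.2, 127.2, 147.25, 180, 180, 180].

### API

Orientations are given as [roll, pitch, yaw] about the fixed x, y, z axes, in that order (R = Rz(yaw) Ry(pitch) Rx(roll)).
In Python, from workcell import get_obs, cams, bot gives the robot as it stands.
- The arm moves only by the tool apply_moves, never from a script. Its argument "rows" is a list that holds one entry, the list of rows, each a list of 7 numbers: the shift along the tool's x, y, z in mm, then the turn, a rotation vector about the tool's x, y, z in rad, then the opening, from 0 (shut) to 1 (fully open). A call has 1 to 20 rows; each row is the pose to reach, as a shift and turn from the pose measured when the call began, along the tool's axes at that moment; what a row does not reach only later rows make up. A row lasts 1/10 s, in which the tool goes at most 50 mm and 8.59 degrees, less where a joint would pass 70% of its speed; a pose out of reach is approached as far as the arm can. A call with a gripper value outside its range is refused whole. The fingers move at their own pace and stop on an object; "newtons" is the grip in N (left out, the last holds). Time passes only in rows, so rows that repeat a pose let the fingers close. It gives the time, the measured TCP pose, the force and the opening at its end, in the units of the state.
- get_obs(): the state, without advancing time (a new reading comes with each control period).
- cams.camera(name): name is "side" or "top"; returns a dict with "pixels" (480x640x3 uint8, red, green, blue), "range_z" (480x640 float32, m along the optical axis (not along the pixel's ray), 0 where there is no reading), "fx", "fy", "cx", "cy" (pixels), "eye" and "attitude" of the camera in the world. Camera axes: x right, y up, looking along -z (the intrinsics and any distortion apply to the point x, -y, -z); pixel columns grow to the right and rows downward; lengths in m; the calibration is good to about 2 mm. A picture is of the moment at which its call begins.
- bot.job_done(): hands the job in, once; it reports no verdict.
Trained networks look in a picture, given as the dict that the camera call returned (one of the last four; its "shot" number tells which), for a name from the list of things; names that differ only in an ending like _2 or _b are one class to them, and where a whole thing is asked for, a point or a joint stands for the part that bears it (a point fixed in the world has none). Each returns a list of dicts, best first, with "confidence" (0 to 1); they miss things now and then, are a little off and sometimes report something else, mostly with a low value. They report only what shows in the picture. A call takes as long as a camera call. They do not tell look-alikes from the thing itself.
- cams.find_in(label, picture): "at" ([x, y, z] in m, in world coordinates, good to about 4 mm: the middle of the surface that is visible of it).
The state is a dict: "time": time; "q": joint angles; "qd": joint speeds; "joint_efforts": joint torques, N m; "ee_pos": TCP position; "tcp_rot": TCP orientation; "wrist_force": force on the tool from outside, world axes, zero at the start; "torque": the same for the moment, N m; "opening": finger opening in m.
Only numpy, scipy, OpenCV 4.12 (cv2) and the standard library are available. Lean on these libraries where they do the work, as an engineer would, in place of code of your own. Each camera call takes 0.05 s, during which the arm holds its last target.

## Working session

There is one attempt and no reset: what is moved stays moved. The work goes in short steps, Python scripts to look and compute and a tool call to move; the robot and the scene stay as the last step left them, time stands still between calls to the robot, and variables do not carry over. Pictures are saved under pics/ and viewed, and the job is handed in when it is done.

Besides the shell and the picture viewer there is one more tool, called after ">>>" as a command line: name --argument value ..., lists and objects as JSON in quotes. apply_moves: Moves the arm, as the interface text tells. Its arguments: {"type":"object","properties":{"rows":{"type":"array"},"newtons":{"type":"number"}},"required":["rows"]}

```bash
ls; mkdir -p pics; python3 - <<'E'
from workcell import get_obs, cams, bot
import cv2
print(get_obs())
for n in("side","top"):
    p=cams.camera(n); cv2.imwrite(f"pics/{n}0.png",p["pixels"][:,:,::-1]); print(n,p["fx"],p["fy"],p["cx"],p["cy"],p["eye"],p["attitude"],[k for k in p])
    for l in ["bay","cell_center","cell_nub","catch_knob","cover_bar","cover","plunger_face","fixed_wall","cover_hinge"]:
        try: print(l,[(round(d["confidence"],2),[round(float(v),4) for v in d["at"]]) for d in cams.find_in(l,p)][:4])
        except Exception as e: print(l,e)
E
```

```text
pics
{'time': 0.0, 'q': array([ 7.17925017e+01,  5.01238275e+00,  1.00333422e+01,  9.51020782e+01,
       -8.40870554e-04,  8.99994516e+01]), 'qd': array([-0.00992191,  0.0198403 ,  0.0417525 ,  0.03830709,  0.17608968,
       -0.03695512]), 'joint_efforts': array([-3.43589763e-04, -5.20385814e+01,  4.64806688e+01,  1.62363262e-02,
       -1.43354828e-05, -9.88957225e-06]), 'ee_pos': array([0.17177736, 0.52222006, 0.23056083]), 'tcp_rot': array([ -89.40664646,   89.9188769 , -107.61359582]), 'wrist_force': array([-0.45420249, -0.00674674,  0.4661152 ]), 'torque': array([0.01309029, 0.02107175, 0.03590699]), 'opening': 0.08565860475271789}
side 500.09275726570706 500.09275726570706 328.16725477232467 235.1760720677108 [ 0.20799596 -0.4614693   0.67165093] [ 44.59944375  -0.41144426 -38.56820832] ['pixels', 'range_z', 'fx', 'fy', 'cx', 'cy', 'eye', 'attitude', 'shot']
bay [(0.97, [0.504, -0.2203, 0.0844])]
cell_center [(0.77, [0.4192, 0.0204, 0.0325]), (0.75, [0.4898, 0.2295, 0.0276]), (0.73, [0.5324, 0.1227, 0.0533]), (0.61, [0.3731, 0.2527, 0.0251])]
cell_nub [(0.79, [0.4933, 0.2326,
[... 560 characters left out ...]
-89.54445249] ['pixels', 'range_z', 'fx', 'fy', 'cx', 'cy', 'eye', 'attitude', 'shot']
bay [(0.62, [0.5269, -0.1882, 0.0888])]
cell_center [(0.85, [0.4225, 0.0331, 0.0318]), (0.8, [0.4919, 0.2502, 0.0282]), (0.71, [0.3808, 0.2657, 0.0298]), (0.68, [0.5371, 0.1304, 0.0565])]
cell_nub [(0.93, [0.5385, 0.1362, 0.0593]), (0.91, [0.3803, 0.2615, 0.0284]), (0.89, [0.4931, 0.2436, 0.0302]), (0.64, [0.5453, -0.1934, 0.0929])]
catch_knob [(0.49, [0.4812, -0.2536, 0.0731]), (0.16, [0.4239, 0.1623, 0.0581])]
cover_bar [(0.77, [0.5445, -0.1902, 0.081])]
cover [(0.58, [0.5392, -0.1909, 0.0861])]
plunger_face []
fixed_wall [(0.56, [0.5297, -0.1887, 0.0922])]
cover_hinge [(0.74, [0.5406, -0.1938, 0.0889])]
```

View pics/side0.png

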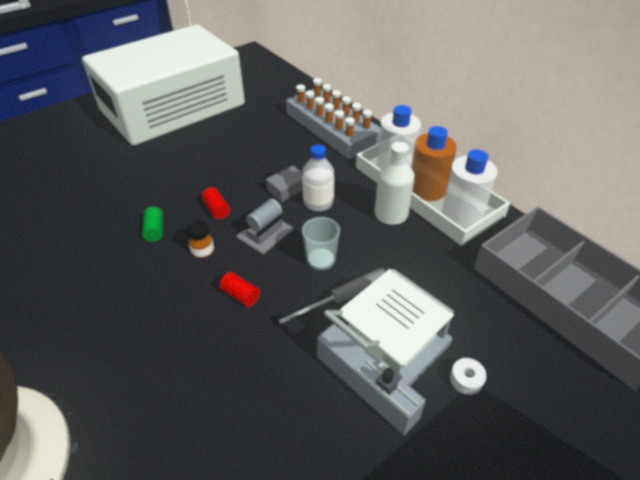

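View pics/top0.png

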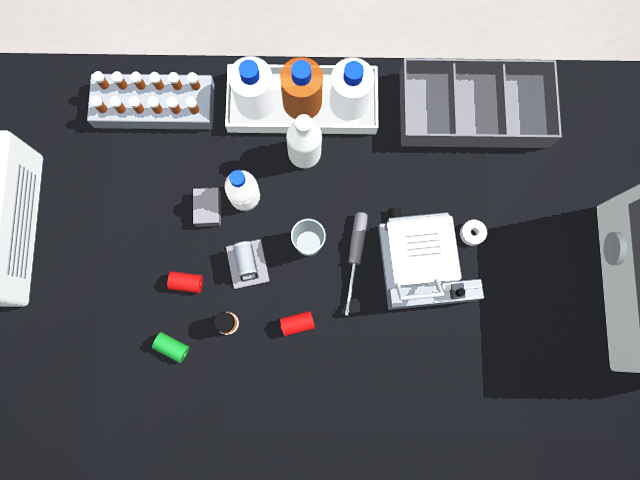

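The look-alikes in the top view are red at (185,282) and (297,323), and green at (170,347). The grey cell on the two-rail rest at (246,262) is the one I want. Next I'll take crops and point clouds.

```bash
cat > h.py <<'E'
from workcell import get_obs, cams, bot
import numpy as np, cv2
from scipy.spatial.transform import Rotation as Ro
def cloud(p):
    d=p["range_z"]; v,u=np.mgrid[0:480,0:640]
    c=np.stack([(u-p["cx"])/p["fx"]*d,-(v-p["cy"])/p["fy"]*d,-d],-1)
    R=Ro.from_euler("xyz",p["attitude"],degrees=True).as_matrix()
    w=c@R.T+p["eye"]; w[d==0]=np.nan; return w
def proj(p,X):
    R=Ro.from_euler("xyz",p["attitude"],degrees=True).as_matrix()
    c=(np.atleast_2d(X)-p["eye"])@R
    return np.stack([p["cx"]+p["fx"]*c[:,0]/-c[:,2],p["cy"]+p["fy"]*c[:,1]/c[:,2]],-1)
def crop(p,x0,y0,x1,y1,name,s=4):
    im=p["pixels"][y0:y1,x0:x1,::-1]; cv2.imwrite("pics/"+name,cv2.resize(im,None,fx=s,fy=s,interpolation=cv2.INTER_CUBIC))
E
python3 - <<'E'
from h import *
import pickle
for n,b1,b2 in(("side",(230,190,330,260),(300,260,470,440)),("top",(215,230,285,295),(360,200,500,320))):
    p=cams.camera(n); pickle.dump(p,open(n+"0.pkl","wb"))
    crop(p,*b1,n+"_cell.png",6); crop(p,*b2,n+"_holder.png",4)
    w=cloud(p); 
    for r in ([(350,380,100,140),(400,430,200,240)] if n=="side" else [(350,450,250,350),(380,440,60,120)]):
        print(n,np.nanmedian(w[r[0]:r[1],r[2]:r[3]].reshape(-1,3),axis=0), np.nanstd(w[r[0]:r[1],r[2]:r[3],2]))
E
```

```text
side [ 0.20922715  0.03432954 -0.00055735] 0.0011532144765980525
side [ 0.28754306 -0.12676878 -0.00065825] 0.0011208822868064815
top [2.83449633e-01 2.50557632e-02 1.11297261e-04] 0.0020719517447085425
top [ 0.26226357  0.41169192 -0.00048282] 0.00206151176760907
```

View pics/top_holder.png

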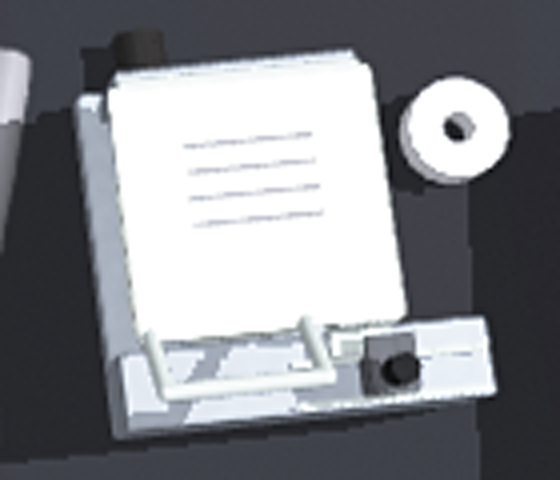

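View pics/side_holder.png

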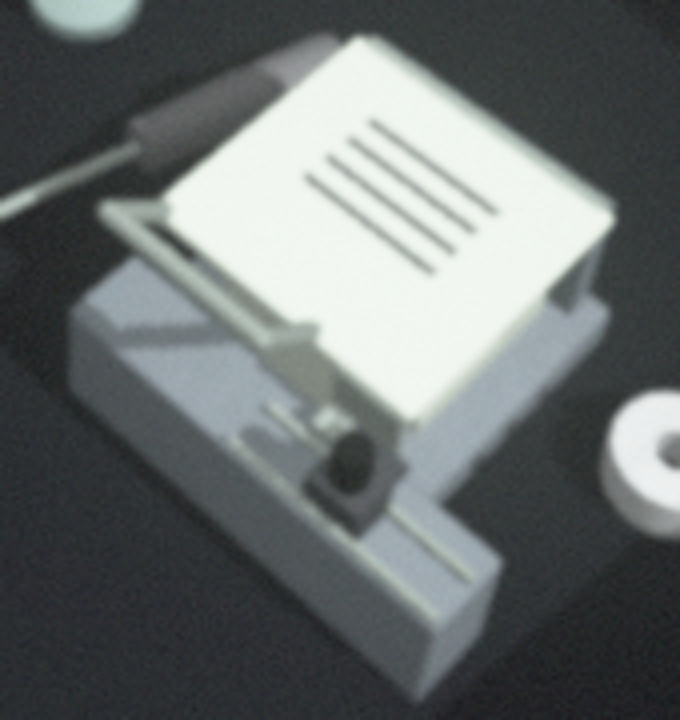

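View pics/top_cell.png

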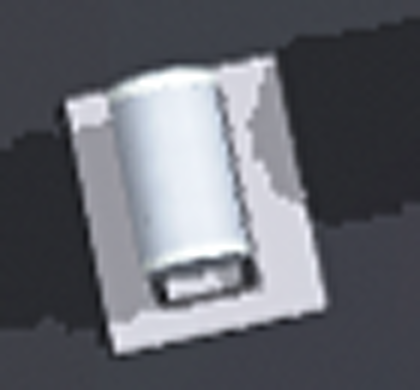

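View pics/side_cell.png

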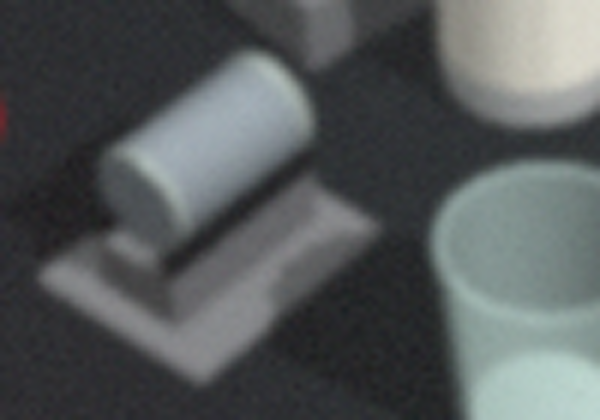

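The crops confirm the choice: a grey cell on a rest with two rails, nub away from the robot. The black knob is at about (460,292) in the top image and the bar spans about x 400–443 at row 295. Now I'll fit the poses.

```bash
cat > fit0.py <<'E'
from h import *
import pickle
from scipy.optimize import least_squares
for n in("top","side"):
    p=pickle.load(open(n+"0.pkl","rb")); w=cloud(p); x,y,z=np.moveaxis(w,-1,0)
    m=(abs(x-.54)<.12)&(abs(y+.2)<.12)&(z>.080)&(z<.095)
    m=cv2.morphologyEx(m.astype(np.uint8),cv2.MORPH_OPEN,np.ones((5,5)))>0
    pts=w[m]; r=cv2.minAreaRect((pts[:,:2]*1000).astype(np.float32)); print(n,"cover",r,np.median(pts[:,2]),len(pts))
    print(cv2.boxPoints(r))
    # knob: dark pixels with z .07-.1
    g=p["pixels"].sum(-1)
    m=(abs(x-.475)<.03)&(abs(y+.26)<.03)&(z>.084)&(z<.1)&(g<200); print("knob",m.sum(),np.median(w[m],axis=0),w[m].min(0),w[m].max(0))
    # bar: 
    m=(abs(x-.46)<.04)&(abs(y+.2)<.08)&(z>.098)&(z<.125); print("bar",m.sum(),np.median(w[m],axis=0),w[m].min(0),w[m].max(0))
    # cell
    m=(abs(x-.535)<.06)&(abs(y-.13)<.05)&(z>.03)&(z<.07)
    P=w[m]
    def res(a,P=P):
        d=np.array([np.cos(a[2]),np.sin(a[2]),0]); q=P-[a[0],a[1],a[3]]; q=q-np.outer(q@d,d)
        return np.linalg.norm(q,axis=1)-.017
    s=least_squares(res,[np.median(P[:,0]),np.median(P[:,1]),.1,.046],loss="soft_l1",f_scale=.002)
    a=s.x; k=abs(res(a))<.004; d=np.array([np.cos(a[2]),np.sin(a[2])]); t=(P[k][:,:2]-a[:2])@d
    print("cell",a,k.sum(),"t range",np.percentile(t,[0.5,3,97,99.5]), "ctr",a[:2]+d*np.mean(np.percentile(t,[0.5,99.5])))
E
python3 fit0.py
```

```text
top cover ((554.92822265625, -194.81231689453125), (125.03219604492188, 121.06461334228516), 5.67667818069458) 0.0883109801603168 4405
[[ 486.73117 -140.76064]
 [ 498.70627 -261.23154]
 [ 623.12524 -248.864  ]
 [ 611.15015 -128.3931 ]]
knob 54 [ 0.47612464 -0.25738077  0.0931634 ] [ 0.46981013 -0.26521717  0.08410539] [ 0.48342281 -0.25152466  0.09644221]
bar 285 [ 0.46794232 -0.18359664  0.11550746] [ 0.45923503 -0.22223278  0.09811416] [ 0.49264934 -0.14435564  0.12291295]
cell [0.76839417 0.18450241 0.2316022  0.04553422] 581 t range [-0.27033377 -0.26522789 -0.20811739 -0.20674063] ctr [0.53622594 0.12974924]
side cover ((538.72900390625, -195.94749450683594), (154.8942413330078, 121.81156158447266), 6.371582508087158) 0.08701120642358634 6002
[[ 455.00116 -144.0127 ]
 [ 468.51935 -265.07184]
 [ 622.45685 -247.8823 ]
 [ 608.93866 -126.82315]]
knob 88 [ 0.47229585 -0.25894856  0.09114485] [ 0.46778727 -0.26442599  0.08420415] [ 0.47999316 -0.25242778  0.09426389]
bar 400 [ 0.46479644 -0.18787209  0.11477804] [ 0.45637929 -0.22222995  0.09808583] [ 0.48938064 -0.14556392  0.11834484]
cell [0.65924625 0.16122518 0.23707229 0.04431407] 651 t range [-0.16034054 -0.15586176 -0.098655   -0.09637113] ctr [0.53448056 0.13107981]
```

```bash
cat > fit1.py <<'E'
from h import *
import pickle
for n in("top","side"):
    p=pickle.load(open(n+"0.pkl","rb")); w=cloud(p); x,y,z=np.moveaxis(w,-1,0)
    for yaw in (5.8,6.5):
        a=np.radians(yaw); c,s=np.cos(a),np.sin(a)
        X=c*x+s*y; Y=-s*x+c*y   # rotated
        near=(abs(x-.54)<.13)&(abs(y+.2)<.13)
        cv=near&(z>.083)&(z<.093); cv=cv&(X>np.nanmedian(X[cv])-.07)
        h=lambda m,A:np.percentile(A[m],[1,5,50,95,99])*1000
        # per-row edges
        sel=cv&(abs(Y-np.median(Y[cv]))<.06)
        edges=[]
        for yy in np.arange(-.045,.05,.01):
            q=cv&(abs(Y-np.median(Y[cv])-yy)<.003); edges.append((X[q].min()*1000,X[q].max()*1000))
        side=[]
        for xx in np.arange(-.04,.045,.01):
            q=cv&(abs(X-np.median(X[cv])-xx)<.003); side.append((Y[q].min()*1000,Y[q].max()*1000))
        print(n,yaw,"Xedges",np.round(np.array(edges).T),"Yedges",np.round(np.array(side).T))
        b=near&(z>.108)&(z<.13)
        print(" bar X",h(b,X),"Y",h(b,Y),"z",np.percentile(z[b],[5,50,95]), "slope",np.polyfit(Y[b],X[b],1))
        g=p["pixels"].sum(-1); k=(abs(x-.475)<.03)&(abs(y+.26)<.03)&(z>.088)&(z<.1)&(g<200)
        print(" knob",np.median(X[k])*1000,np.median(Y[k])*1000,h(k,X),h(k,Y))
    crop(p,*((300,260,470,440) if n=="side" else (360,200,500,320)),"tmp.png",1)
E
python3 fit1.py
```

```text
top 5.8 Xedges [[471. 470. 471. 471. 471. 471. 470. 471. 471. 470.]
 [594. 594. 593. 592. 593. 593. 590. 593. 590. 593.]] Yedges [[-310. -309. -309. -310. -310. -310. -309. -308. -310.]
 [-191. -190. -190. -190. -190. -191. -191. -190. -190.]]
 bar X [441.59519684 441.84979072 445.87999332 452.7317203  454.92414346] Y [-268.03843081 -265.80766373 -230.1601419  -194.98498288 -192.34828092] z [0.11036639 0.11605284 0.11954798] slope [-0.01057428  0.4437595 ]
 knob 447.90457777641194 -304.72071833094697 [442.14171014 442.60013972 447.90457778 453.06876595 454.0954832 ] [-311.93003749 -310.96226878 -304.72071833 -299.85863776 -298.81758417]
top 6.5 Xedges [[467. 466. 467. 468. 467. 468. 467. 469. 468. 468.]
 [589. 590. 590. 588. 590. 590. 587. 591. 588. 591.]] Yedges [[-317. -315. -316. -316. -316. -316. -316. -315. -317.]
 [-197. -196. -196. -197. -196. -197. -197. -197. -197.]]
 bar X [438.82254088 439.01407704 443.1251745  449.82693607 451.85056283] Y [-273.50977014 -271.28298266 -235.5637373  -200.45418942 -197.79067723] z [0.11036639 0.11605284 0.11954798] slope [0.00142814 0.443684
[... 777 characters left out ...]
309.97958892 -304.82158155 -300.19606756 -298.98429023]
side 6.5 Xedges [[464. 465. 465. 459. 467. 466. 466. 465. 466. 466.]
 [586. 588. 585. 585. 585. 585. 585. 584. 586. 585.]] Yedges [[-314. -315. -315. -315. -315. -315. -315. -315. -315.]
 [-195. -195. -195. -195. -196. -195. -196. -196. -196.]]
 bar X [436.38984226 436.95413817 439.71517733 445.03703234 449.07553764] Y [-272.94294229 -271.40713888 -238.49957931 -201.39597282 -198.36710688] z [0.11081134 0.11505263 0.11730066] slope [-0.00390209  0.43932494]
 knob 440.6777201270743 -310.30554785400903 [435.66459075 436.036002   440.67772013 446.31976235 447.15339024] [-316.05175719 -315.38728904 -310.30554785 -305.59824278 -304.40302717]
```

```bash
cat >> h.py <<'E'
BY=np.radians(6.0); B=np.array([.548,-.1952,.050])
Rb=Ro.from_euler("z",BY).as_matrix()
def bay(v): return B+Rb@(np.array(v,float)/1000)
def tobay(p): return (Rb.T@(np.asarray(p)-B).T).T*1000
def Rt(d,y):
    d=np.array(d,float);d/=np.linalg.norm(d);y=np.array(y,float);y-=d*(y@d);y/=np.linalg.norm(y)
    return np.stack([d,y,np.cross(d,y)],1)
def cur():
    o=get_obs(); return o,np.array(o["ee_pos"]),Ro.from_euler("xyz",o["tcp_rot"],degrees=True).as_matrix()
def plan(P,R,lab=""):
    o,p,R0=cur()
    for f in (1,-1):
        R1=R@np.diag([1,f,f]); rv=Ro.from_matrix(R0.T@R1).as_rotvec()
        if np.linalg.norm(rv)<1.62 : 
            s=R0.T@(P-p)*1000
            print(lab,"shift",np.round(s,1),"turn",np.round(rv,3),"flip" if f<0 else "","rows~",round(max(np.linalg.norm(s)/50,np.degrees(np.linalg.norm(rv))/8.59),1))
E
python3 - <<'E'
from h import *
import pickle
o,p,R=cur(); print(R.round(2))
p_=pickle.load(open("top0.pkl","rb")); w=cloud(p_)
b=tobay(w.reshape(-1,3)).reshape(w.shape)
for nm in ("top","side"):
    w=cloud(pickle.load(open(nm+"0.pkl","rb"))); b=tobay(w.reshape(-1,3))
    print(nm,"heights (rows x -100..-50, cols y 0..-100)")
    for x in range(-100,-45,6):
        print(x,[ (lambda q:int(np.median(q)+50) if len(q) else -1)(b[(abs(b[:,0]-x)<3)&(abs(b[:,1]-y)<3),2]) for y in range(6,-110,-6)])
p_=cams.camera("top")
for l in ["reagent","cuvette_box","beaker","vial_jar","screwdriver","spool","wash"]:
    d=cams.find_in(l,p_); print(l,[np.round(e["at"],3) for e in d[:1]])
y=Rb[:,0]
plan(bay([-80,-33,110]),Rt([0,0,-1],y))
E
```

```text
[[ 0.    0.31  0.95]
 [ 0.    0.95 -0.31]
 [-1.    0.    0.  ]]
top heights (rows x -100..-50, cols y 0..-100)
-100 [0, 0, 0, 0, 1, 1, 0, 1, 0, 1, 1, 0, 0, 0, 0, 0, 1, 1, 1, 1]
-94 [1, 1, 0, 0, -1, 0, 0, 0, 0, 0, 1, 0, 1, 0, 1, 0, 0, 0, 0, 0]
-88 [52, 54, 53, 52, 53, 56, 54, 56, 55, 56, 55, 56, 55, 56, 54, 54, 55, 53, 55, 0]
-82 [111, 86, 113, 114, 56, 54, 55, 56, 56, 74, 90, 92, 72, 55, 55, 56, 55, 55, 55, -1]
-76 [114, 117, 115, 115, 117, -1, -1, 56, 57, 75, 93, 93, -1, 56, 55, 55, 53, 56, 55, -1]
-70 [55, 54, 57, 58, 83, 56, 56, 56, 58, 73, 77, 73, 73, 57, 57, 57, 57, 56, 57, -1]
-64 [55, 55, 54, 57, 56, 52, 62, 63, 65, 72, 73, 73, 73, 55, 55, 55, 56, 55, 55, -1]
-58 [55, 55, 55, 57, 56, -1, 64, 64, 64, 70, 67, 75, 57, 54, 54, 55, 55, 56, 54, -1]
-52 [87, 87, 86, 87, 90, 87, 86, 86, 88, 86, 87, 88, 51, -1, 0, 52, 4, 1, 54, -1]
-46 [88, 87, 88, 88, 87, 87, 88, 88, 89, 87, 86, 86, -1, -1, -1, 0, 0, 1, 0, 1]
side heights (rows x -100..-50, cols y 0..-100)
-100 [0, 0, 0, 0, -1, 0, 0, 0, -1, 0, -1, 0, 0, -1, -1, -1, -1, -1, 0, 0]
-94 [22, 24, 22, 23, 21, 25, 24, 24, 22, 23, 23, 23, 21,
[... 358 characters left out ...]
 55, 42, -1]
-64 [54, 54, 53, 54, 55, 53, 63, 63, 68, 72, 72, 71, 55, 53, 54, 54, 54, 54, 37, 0]
-58 [54, 55, 54, 54, 85, 81, 72, 72, 75, 77, 76, 66, 54, 53, 53, 53, 53, 54, 36, -1]
-52 [73, 73, 61, 60, 68, 69, 87, 86, 87, 86, 86, 83, -1, -1, -1, -1, -1, -1, -1, 0]
-46 [87, 87, 86, 86, 86, 87, 87, 86, 87, 86, 87, 82, -1, -1, -1, -1, -1, -1, 0, 0]
reagent [array([0.662, 0.131, 0.09 ])]
cuvette_box [array([ 0.541, -0.193,  0.091])]
beaker [array([0.589, 0.015, 0.029])]
vial_jar [array([0.422, 0.161, 0.061])]
screwdriver [array([ 0.572, -0.075,  0.024])]
spool [array([ 0.594, -0.302,  0.024])]
wash [array([0.748, 0.026, 0.104])]
 shift [  71.3 -627.1  522.1] turn [1.148 0.    0.   ]  rows~ 16.4
```

>>> apply_moves --rows '[[[0,-627,522,1.148,0,0,0],[0,-627,522,1.148,0,0,0],[0,-627,522,1.148,0,0,0],[0,-627,522,1.148,0,0,0],[0,-627,522,1.148,0,0,0],[0,-627,522,1.148,0,0,0],[0,-627,522,1.148,0,0,0],[0,-627,522,1.148,0,0,0],[0,-627,522,1.148,0,0,0],[0,-627,522,1.148,0,0,0],[0,-627,522,1.148,0,0,0],[0,-627,522,1.148,0,0,0],[0,-627,522,1.148,0,0,0],[0,-627,522,1.148,0,0,0],[0,-627,522,1.148,0,0,0],[0,-627,522,1.148,0,0,0],[0,-627,522,1.148,0,0,0],[71,-627,522,1.148,0,0,0],[71,-627,522,1.148,0,0,0],[71,-627,522,1.148,0,0,0]]]'

```text
time: 3.5
ee_pos: [0.4703, -0.2354, 0.157]
tcp_rot: [-123.4, 89.7, 152.6]
wrist_force: [-0.7, 0.4, -0.3]
opening: -0.0003
```

```bash
cat > st.py <<'E'
from h import *
o,p,R=cur(); print("t",round(o["time"],2),"bay",tobay(p).round(1),"z",p[2].round(4),"q",np.round(o["q"],1),"F",np.round(o["wrist_force"],1),"T",np.round(o["torque"],2),"op",round(o["opening"],4)); print((Rb.T@R).round(3).tolist())
E
python3 st.py; python3 - <<'E'
from h import *
plan(bay([-80,-32,30]),Rt([0,0,-1],Rb[:,0]),"down")
plan(bay([-80,-68,30]),Rt([0,0,-1],Rb[:,0]),"push")
p=cams.camera("side"); crop(p,280,180,480,440,"a1.png",2)
E
```

```text
t 3.5 bay [-81.5 -31.8 107. ] z 0.157 q [-26.6   1.1  -2.2  87.    0.   57.4] F [-0.7  0.4 -0.3] T [-0.   -0.04  0.01] op -0.0003
[[-0.005, 1.0, 0.0], [0.003, 0.0, -1.0], [-1.0, -0.005, -0.003]]
down shift [77.   1.9  0.4] turn [ 0.    -0.003  0.005]  rows~ 1.5
push shift [76.9  1.9 36.4] turn [ 0.    -0.003  0.005]  rows~ 1.7
```

>>> apply_moves --rows '[[[20,2,2,0,0,0,0],[50,2,2,0,0,0,0],[77,2,2,0,0,0,0],[77,2,2,0,0,0,0],[77,2,2,0,0,0,0]]]'

```text
time: 4.05
ee_pos: [0.4738, -0.2374, 0.0847]
tcp_rot: [-132.3, 90.0, 143.7]
wrist_force: [0.3, -0.8, 0.9]
opening: 0.0001
```

```bash
python3 st.py; python3 - <<'E'
from h import *
p=cams.camera("side"); crop(p,280,180,480,440,"a2.png",2)
E
```

```text
t 4.05 bay [-78.2 -34.2  34.7] z 0.0847 q [-26.6   1.9  -9.3  78.8   0.   57.3] F [ 0.3 -0.8  0.9] T [ 0.02  0.01 -0.01] op 0.0001
[[-0.0, 1.0, 0.001], [0.0, 0.001, -1.0], [-1.0, -0.0, -0.0]]
```

View pics/a2.png

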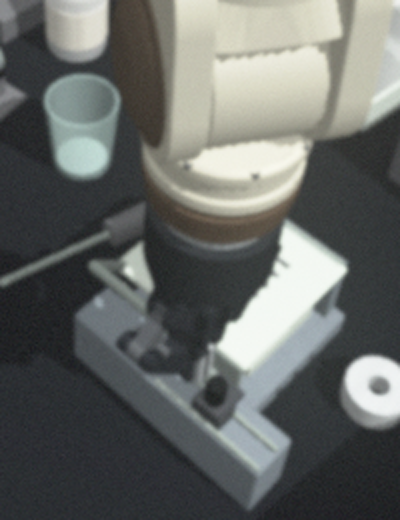

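The fingers are left of the knob (crop ~(215,390)), clear of the bar. Next I push it to the right.

>>> apply_moves --rows '[[[4,0,3,0,0,0,0],[4,0,7,0,0,0,0],[4,0,11,0,0,0,0],[4,0,15,0,0,0,0],[4,0,19,0,0,0,0],[4,0,23,0,0,0,0],[4,0,26,0,0,0,0],[4,0,29,0,0,0,0],[4,0,31,0,0,0,0],[4,0,31,0,0,0,0]]]'

```text
time: 5.1
ee_pos: [0.4773, -0.2677, 0.0812]
tcp_rot: [162.9, 89.9, 79.0]
wrist_force: [0.2, 6.2, 2.7]
opening: 0.0
```

```bash
python3 st.py
```

```text
t 5.1 bay [-77.9 -64.7  31.2] z 0.0812 q [-29.3   4.4  -7.2  78.5   0.1  54.6] F [0.2 6.2 2.7] T [1.29 0.06 0.03] op 0.0
[[0.001, 1.0, 0.001], [0.002, 0.001, -1.0], [-1.0, 0.001, -0.002]]
```

>>> apply_moves --rows '[[[1,0,2,0,0,0,0],[1,0,3,0,0,0,0],[1,0,4,0,0,0,0],[1,0,4,0,0,0,0]]]'

```text
time: 5.5
ee_pos: [0.4775, -0.2684, 0.0807]
tcp_rot: [171.9, 89.5, 88.1]
wrist_force: [-3.3, 21.2, 10.5]
opening: -0.0
```

```bash
python3 st.py; python3 - <<'E'
from h import *
p=cams.camera("side"); crop(p,330,300,460,440,"a3.png",5)
w=cloud(p);b=tobay(w.reshape(-1,3)).reshape(w.shape);g=p["pixels"].sum(-1)
m=(b[...,2]>38)&(b[...,2]<48)&(g<200)&(abs(b[...,0]+79)<12)&(b[...,1]<-72); print(m.sum(),b[m].mean(0),b[m].min(0),b[m].max(0))
E
```

```text
t 5.5 bay [-77.7 -65.4  30.7] z 0.0807 q [-29.6   4.6  -6.9  78.7   0.4  54.2] F [-3.3 21.2 10.5] T [4.28 0.46 0.06] op -0.0
[[0.001, 1.0, 0.003], [0.009, 0.003, -1.0], [-1.0, 0.001, -0.009]]
89 [-80.40446493 -82.63499761  41.86544039] [-89.84514356 -88.83107547  38.4666515 ] [-73.17589333 -72.44779087  44.6368872 ]
```

View pics/a3.png

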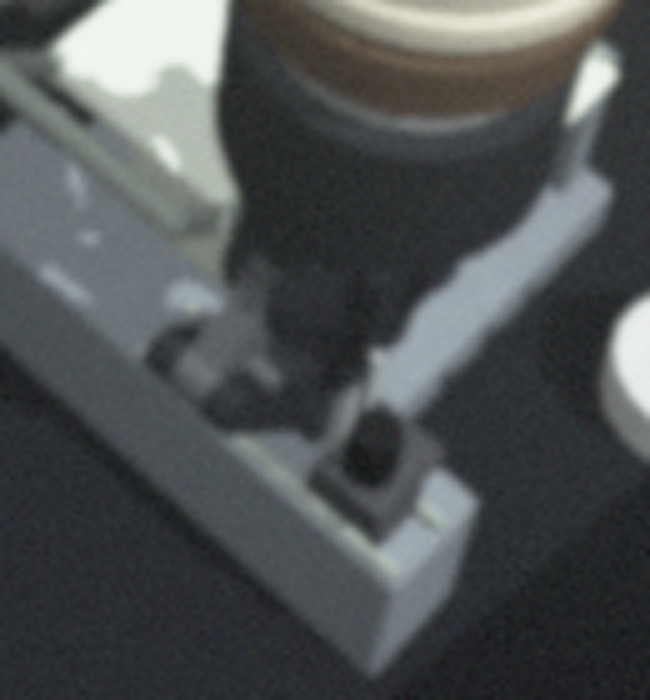

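The force climbed to 21 N with no further travel and the knob is now at y ≈ -83 (it was -54), so the catch is at its stop. Now I retreat and move to the bar.

>>> apply_moves --rows '[[[0,0,-4,0,0,0,0],[-30,0,-6,0,0,0,0],[-75,0,-6,0,0,0,0],[-75,0,-6,0,0,0,0.4],[-75,-3,-86,0,0,0,0.4],[-75,-3,-86,0,0,0,0.4],[-75,-3,-86,0,0,0,0.4],[-75,-3,-86,0,0,0,0.4]]]'

```text
time: 6.35
ee_pos: [0.4654, -0.1838, 0.1564]
tcp_rot: [168.3, 89.6, 84.5]
wrist_force: [-0.2, -1.3, 0.6]
opening: 0.0341
```

```bash
python3 st.py; python3 - <<'E'
from h import *
plan(bay([-81,20,46]),Rt([0,0,-1],Rb[:,0]),"bar")
E
```

```text
t 6.35 bay [-81.   20.  106.4] z 0.1564 q [-21.8  -2.6  -5.9  86.8   0.4  61.9] F [-0.2 -1.3  0.6] T [ 0.01 -0.01 -0.02] op 0.0341
[[0.002, 1.0, 0.005], [0.008, 0.005, -1.0], [-1.0, 0.002, -0.008]]
bar shift [60.4 -0.1  0.4] turn [ 0.005 -0.008 -0.002]  rows~ 1.2
```

>>> apply_moves --rows '[[[30,0,0,0,0,0,0.4],[60,0,0,0,-0.008,0,0.4],[60,0,0,0,-0.008,0,0.4],[60,0,0,0,-0.008,0,0],[60,0,0,0,-0.008,0,0],[60,0,0,0,-0.008,0,0],[60,0,0,0,-0.008,0,0],[60,0,0,0,-0.008,0,0]]]' --newtons 40

```text
time: 7.15
ee_pos: [0.4669, -0.184, 0.098]
tcp_rot: [66.0, 89.7, -17.7]
wrist_force: [6.2, -0.5, -1.1]
opening: 0.0062
```

```bash
python3 st.py
```

```text
t 7.15 bay [-79.5  19.6  48. ] z 0.098 q [-21.5  -2.4 -12.2  79.9   0.   62.2] F [ 6.2 -0.5 -1.1] T [-0.27 -1.09 -0.09] op 0.0062
[[0.005, 1.0, 0.004], [-0.002, 0.004, -1.0], [-1.0, 0.005, 0.002]]
```

```bash
python3 - <<'E'
import numpy as np
for t in np.r_[np.arange(0.1,1.86,0.1),1.85,1.88]:
    c,s=np.cos(t),np.sin(t); print(round(t,2), round(-((141*s+28*c)-28)),round(-141*c+28*s+141))
E
```

```text
0.1 -14 3
0.2 -27 8
0.3 -40 15
0.4 -53 22
0.5 -64 31
0.6 -75 40
0.7 -84 51
0.8 -93 63
0.9 -100 75
1.0 -106 88
1.1 -110 102
1.2 -114 116
1.3 -115 130
1.4 -116 145
1.5 -115 159
1.6 -112 173
1.7 -108 187
1.8 -103 200
1.85 -100 207
1.88 -98 211
```

>>> apply_moves --rows '[[[-7,1,0,0,0,0,0],[-14,3,0,0,0,0,0],[-27,8,0,0,0,0,0],[-40,15,0,0,0,0,0],[-53,22,0,0,0,0,0],[-64,31,0,0,0,0,0],[-75,40,0,0,0,0,0],[-84,51,0,0,0,0,0],[-93,63,0,0,0,0,0]]]'

```text
time: 8.05
ee_pos: [0.5281, -0.1773, 0.1925]
tcp_rot: [45.4, 89.8, -38.3]
wrist_force: [-5.6, -0.9, 3.8]
opening: 0.006
```

```bash
python3 st.py;  python3 - <<'E'
from h import *
p=cams.camera("side"); crop(p,280,180,480,440,"a4.png",3)
E
```

```text
t 8.05 bay [-17.9  19.9 142.5] z 0.1925 q [-18.5   5.1   5.9  90.6  -0.1  65.3] F [-5.6 -0.9  3.8] T [-0.27  1.43 -0.07] op 0.006
[[0.003, 1.0, 0.004], [-0.003, 0.004, -1.0], [-1.0, 0.003, 0.003]]
```

View pics/a4.png

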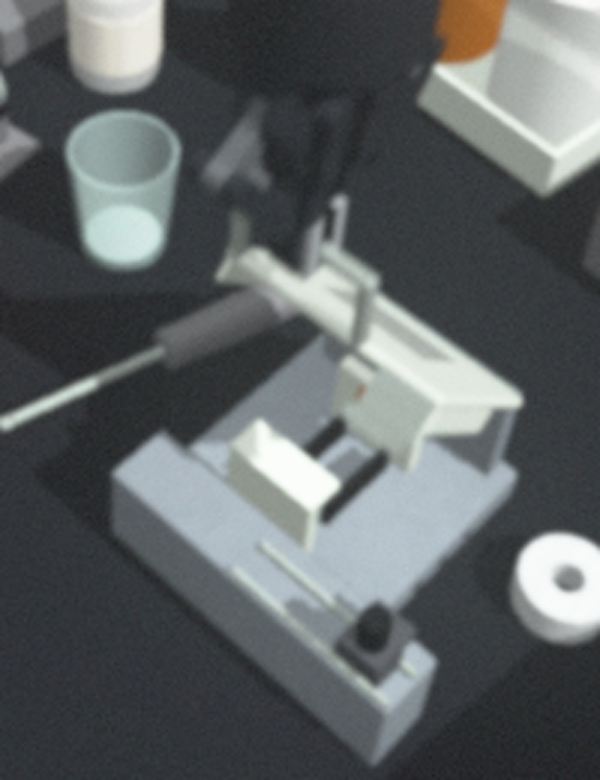

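The cover follows, at about 45°. The bay with its rails, spring housing and fixed wall is now visible. I continue the arc.

>>> apply_moves --rows '[[[-6,13,0,0,0,0,0],[-12,26,0,0,0,0,0],[-16,40,0,0,0,0,0],[-20,54,0,0,0,0,0],[-21,68,0,0,0,0,0],[-22,83,0,0,0,0,0],[-21,97,0,0,0,0,0],[-18,111,0,0,0,0,0],[-14,125,0,0,0,0,0],[-9,138,0,0,0,0,0],[-6,145,0,0,0,0,0],[-5,147,0,0,0,0,0]]]'

```text
time: 9.3
ee_pos: [0.6732, -0.1617, 0.2019]
tcp_rot: [9.8, 89.7, -74.0]
wrist_force: [-25.7, -0.1, 19.3]
opening: 0.0061
```

```bash
python3 st.py;  python3 - <<'E'
from h import *
p=cams.camera("side"); crop(p,280,140,480,440,"a5.png",2)
E
```

```text
t 9.3 bay [128.   20.2 151.9] z 0.2019 q [-13.4  25.3  31.4  96.   -0.2  70.4] F [-25.7  -0.1  19.3] T [-0.15  5.57 -0.03] op 0.0061
[[0.001, 1.0, 0.004], [-0.004, 0.004, -1.0], [-1.0, 0.001, 0.004]]
```

View pics/a5.png

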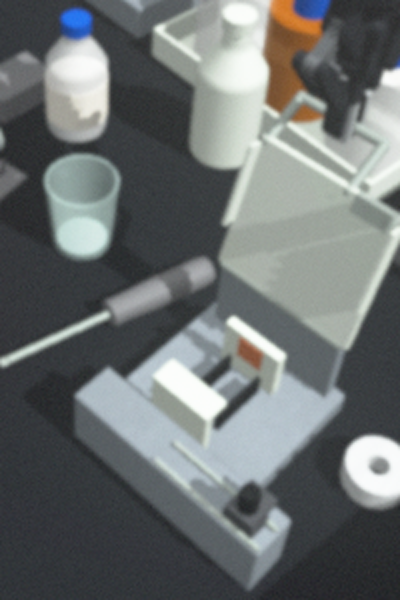

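>>> apply_moves --rows '[[[0,-1,0,0,0,0,0.25],[0,-1,0,0,0,0,0.25],[0,-1,0,0,0,0,0.25],[-20,-1,0,0,0,0,0.25],[-60,-1,0,0,0,0,0.25],[-60,-60,0,0,0,0,0.25],[-60,-120,-60,0,0,0,1],[-60,-180,-120,0,0,0,1],[-60,-180,-180,0,0,0,1],[-60,-180,-180,0,0,0,1]]]'

```text
time: 10.35
ee_pos: [0.4877, -0.0237, 0.2611]
tcp_rot: [20.3, 89.7, -63.6]
wrist_force: [1.1, 0.6, 0.2]
opening: 0.078
```

```bash
python3 st.py;  cat > fit2.py <<'E'
from h import *
import pickle,sys
for n in("side","top"):
    p=cams.camera(n); pickle.dump(p,open(n+"1.pkl","wb"))
    crop(p,*((300,180,480,440) if n=="side" else (360,150,500,320)),n+"_open.png",3)
    w=cloud(p);b=tobay(w.reshape(-1,3)).reshape(w.shape)
    x,y,z=np.moveaxis(b,-1,0)
    h=lambda m:(m.sum(),np.percentile(x[m],[1,5,50,95,99]).round(1),np.percentile(y[m],[1,5,50,95,99]).round(1),np.median(z[m]).round(1)) if m.sum()>5 else 0
    a=(abs(y)<40)
    print(n,"hood",h(a&(abs(x+42)<18)&(z>24)&(z<33)))
    print("wall top",h(a&(abs(x-35)<12)&(z>11)&(z<19)))
    print("wall face",h((abs(y)<20)&(abs(x-30)<8)&(z>-5)&(z<10)))
    print("ledge",h((x<-45)&(x>-110)&(abs(y)<120)&(z>2)&(z<8)))
    m=(abs(y)<50)&(x>55)&(x<120)&(z>45)&(z<160)
    if m.sum()>50:
        A=np.stack([b[m][:,0],b[m][:,1],np.ones(m.sum())],1); 
        c=np.polyfit(z[m],x[m],1); print("cover slope dx/dz",c,"lean",np.degrees(np.arctan(c[0])), m.sum())
    m=(z>-15)&(z<-9)&(abs(y)<20)&(abs(x)<24); print("rails",h(m))
E
python3 fit2.py
```

```text
t 10.35 bay [-42.1 176.9 211.1] z 0.2611 q [-2.7 -2.8  5.5 98.2 -0.2 81.2] F [1.1 0.6 0.2] T [ 0.04 -0.04 -0.05] op 0.078
[[0.002, 1.0, 0.002], [-0.004, 0.002, -1.0], [-1.0, 0.002, 0.004]]
side hood (np.int64(505), array([-53. , -52.3, -43. , -32.8, -31.5]), array([-24. , -22.8,  -0.2,  23.4,  25.9]), np.float64(27.9))
wall top (np.int64(180), array([28.9, 29.8, 33.2, 37.9, 38.3]), array([-23.6, -21.7,  -0. ,  23.4,  25.7]), np.float64(13.8))
wall face (np.int64(145), array([28. , 28.5, 29.6, 31.4, 32. ]), array([-19.5, -17.6,  -0.6,  16.8,  18.9]), np.float64(3.4))
ledge (np.int64(2430), array([-92.5, -91.2, -75.5, -58. , -52.1]), array([-102.9,  -97.9,  -12.8,   56.2,   63.3]), np.float64(4.2))
cover slope dx/dz [ 0.27833396 47.72510144] lean 15.553690721250216 4345
rails (np.int64(133), array([-21.7, -18.3,   3.9,  22.1,  23.2]), array([-15.3, -14.8, -11.4,  16.6,  17.2]), np.float64(-13.2))
top hood (np.int64(226), array([-50.8, -50.4, -41. , -31.5, -30.5]), array([-25. , -23.5,  -7. ,   9.6,  12.1]), np.float64(29.6))
wall top (np.int64(33), array([31.5, 31.6, 35. , 39.1, 39.7]), array([-25.7, -25. , -19.2, -12. , -10.8]), np.float64(15.4))
wall face (np.int64(7), array([30.7, 30.7, 31.3, 31.9, 31.9]), array([-18.2, -17.9, -14.8, -10. ,  -9.6]), np.float64(5.3))
ledge (np.int64(838), array([-90.4, -89.4, -73.4, -56.1, -55. ]), array([-104.3,  -97.4,  -31.6,    9.5,   14.4]), np.float64(5.2))
cover slope dx/dz [ 0.27638784 49.00293653] lean 15.450151616500428 814
rails (np.int64(49), array([-19.5, -18.5,  -2.4,  22.1,  22.9]), array([-16.2, -16.2, -14. , -12.5, -12.3]), np.float64(-12.4))
```

```bash
sed -i 's/<1.62/<1.8/' h.py; cat > cell.py <<'E'
from h import *
C=np.array([.5353,.1304,.046]); cy=np.radians(13.45); ex=np.array([np.cos(cy),np.sin(cy),0]); ey=np.array([-np.sin(cy),np.cos(cy),0])
ph=np.radians(12); d=-np.sin(ph)*ex-np.cos(ph)*np.array([0,0,1])
R=Rt(d,ey); P=C+.004*ex+.021*d
E
python3 - <<'E'
from cell import *
plan(P-.09*d,R,"pre"); plan(P,R,"grasp"); plan(P+np.array([0,0,.15]),R,"up")
print(P)
E
```

```text
pre shift [ 148.5   83.2 -147.9] turn [-1.687  0.161 -0.176]  rows~ 11.4
pre shift [ 148.5   83.2 -147.9] turn [ 1.442 -0.17  -0.156] flip rows~ 9.7
grasp shift [ 236.5   64.4 -145.9] turn [-1.687  0.161 -0.176]  rows~ 11.4
grasp shift [ 236.5   64.4 -145.9] turn [ 1.442 -0.17  -0.156] flip rows~ 9.7
up shift [  86.5   64.7 -145.4] turn [-1.687  0.161 -0.176]  rows~ 11.4
up shift [  86.5   64.7 -145.4] turn [ 1.442 -0.17  -0.156] flip rows~ 9.7
[0.5349439  0.13031484 0.0254589 ]
```

View pics/side_open.png

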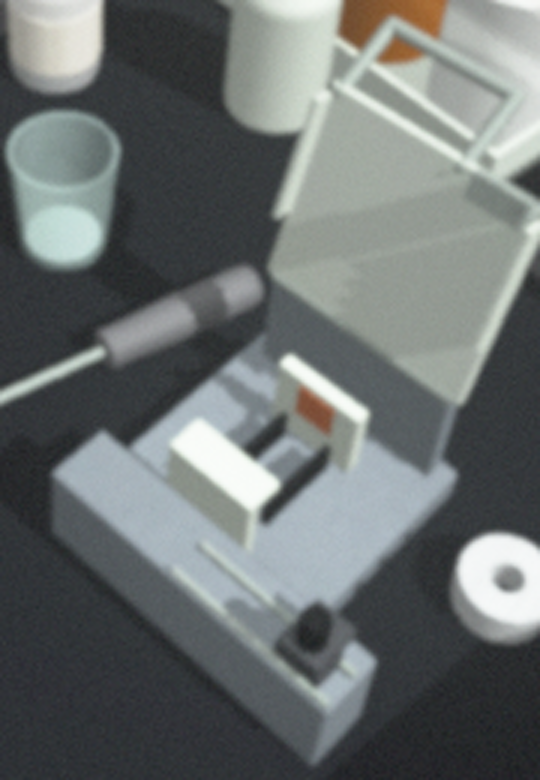

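The cover stands fully open (lean about 15.5°, θ≈1.84), the catch is at its right end, and the bay frame agrees with hood, wall and rails in both cameras. Next is the cell.

>>> apply_moves --rows '[[[60,83,-148,-1.687,0.161,-0.176,1],[60,83,-148,-1.687,0.161,-0.176,1],[60,83,-148,-1.687,0.161,-0.176,1],[60,83,-148,-1.687,0.161,-0.176,1],[60,83,-148,-1.687,0.161,-0.176,1],[60,83,-148,-1.687,0.161,-0.176,1],[60,83,-148,-1.687,0.161,-0.176,1],[60,83,-148,-1.687,0.161,-0.176,1],[60,83,-148,-1.687,0.161,-0.176,1],[60,83,-148,-1.687,0.161,-0.176,1],[60,83,-148,-1.687,0.161,-0.176,1],[60,83,-148,-1.687,0.161,-0.176,1],[110,83,-148,-1.687,0.161,-0.176,1],[148,83,-148,-1.687,0.161,-0.176,1],[148,83,-148,-1.687,0.161,-0.176,1],[148,83,-148,-1.687,0.161,-0.176,1]]]'

```text
time: 12.05
ee_pos: [0.553, 0.1344, 0.1145]
tcp_rot: [-180.0, 78.0, -166.6]
wrist_force: [0.5, -0.4, 0.5]
opening: 0.0852
```

```bash
python3 st.py; python3 - <<'E'
from cell import *
plan(P-.045*d,R,"mid"); plan(P,R,"grasp")
p=cams.camera("side"); crop(p,200,100,360,280,"b1.png",3)
E
```

```text
t 12.05 bay [ 39.4 327.3  64.5] z 0.1145 q [13.6 19.3 12.9 95.6  0.   0.2] F [ 0.5 -0.4  0.5] T [ 0.03 -0.15  0.01] op 0.0852
[[-0.207, -0.129, 0.97], [-0.027, 0.992, 0.127], [-0.978, -0.0, -0.209]]
mid shift [45.9  0.2  0.4] turn [-0.    -0.001 -0.   ]  rows~ 0.9
grasp shift [90.9  0.2  0.5] turn [-0.    -0.001 -0.   ]  rows~ 1.8
```

View pics/b1.png

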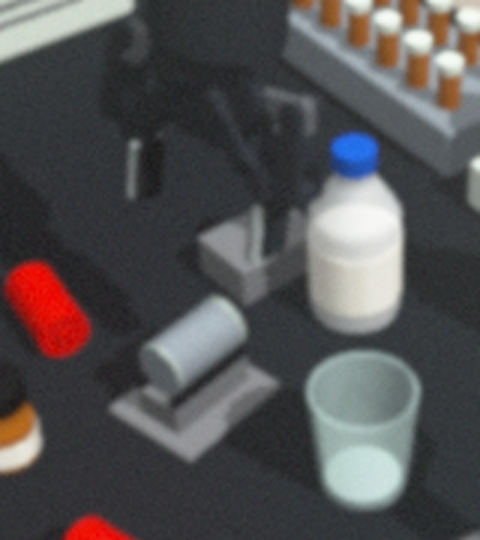

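The fingers straddle the grey cell and stay clear of its neighbours. I descend and grip.

>>> apply_moves --rows '[[[30,0,0,0,0,0,1],[60,0,0,0,0,0,1],[91,0,0,0,0,0,1],[91,0,0,0,0,0,1],[91,0,0,0,0,0,1]]]'

```text
time: 12.6
ee_pos: [0.5366, 0.1305, 0.0292]
tcp_rot: [-180.0, 78.2, -166.5]
wrist_force: [-0.3, -0.3, 1.1]
opening: 0.0854
```

>>> apply_moves --rows '[[[2,0,0,0,0,0,0.6],[2,0,0,0,0,0,0.5],[2,0,0,0,0,0,0.35],[2,0,0,0,0,0,0.3],[2,0,0,0,0,0,0.3],[2,0,0,0,0,0,0.2],[2,0,0,0,0,0,0.2],[2,0,0,0,0,0,0.2]]]' --newtons 70

```text
time: 13.4
ee_pos: [0.5367, 0.1312, 0.0284]
tcp_rot: [179.7, 78.3, -166.9]
wrist_force: [-0.4, 3.3, 4.7]
opening: 0.0319
```

```bash
python3 st.py; python3 - <<'E'
from cell import *
plan(P,R,"grasp")
o,p,Rc=cur(); print("grip pos in cell frame",[round(float(v)*1000,1) for v in ((p-C)@ex,(p-C)@ey,p[2]-.046)])
E
```

```text
t 13.4 bay [ 22.8 325.8 -21.6] z 0.0284 q [13.7 18.2  2.  85.4  0.1  0.2] F [-0.4  3.3  4.7] T [ 0.68  0.1  -0.24] op 0.0319
[[-0.201, -0.13, 0.971], [-0.025, 0.992, 0.127], [-0.979, 0.001, -0.202]]
grasp shift [ 3.2 -0.4 -1.3] turn [ 0.     0.006 -0.001]  rows~ 0.1
grip pos in cell frame [1.5, 0.4, -17.6]
```

```bash
python3 - <<'E'
from h import *
o,p,R=cur(); plan(p+[0,0,.18],R,"lift")
E
```

```text
lift shift [-176.3    0.2  -36.4] turn [0. 0. 0.]  rows~ 3.6
```

>>> apply_moves --rows '[[[-20,0,-4,0,0,0,0.2],[-60,0,-12,0,0,0,0.2],[-110,0,-23,0,0,0,0.2],[-150,0,-31,0,0,0,0.2],[-176,0,-36,0,0,0,0.2],[-176,0,-36,0,0,0,0.2],[-176,0,-36,0,0,0,0.2]]]'

```text
time: 14.1
ee_pos: [0.5373, 0.1311, 0.2079]
tcp_rot: [179.7, 78.4, -166.9]
wrist_force: [-0.1, 0.1, -2.5]
opening: 0.0321
```

```bash
cat > cellfit.py <<'E'
from h import *
from scipy.optimize import least_squares
import sys
o,p0,R0=cur()
for n in ("side","top"):
    p=cams.camera(n); w=cloud(p); q=(w.reshape(-1,3)-p0)@R0*1000
    # expected centre in tool frame about (-17,0,?) axis ~ tool z
    m=(q[:,0]>-45)&(q[:,0]<8)&(abs(q[:,1])<15)&(abs(q[:,2])<45)
    P=q[m]; print(n,m.sum())
    uv=proj(p,p0+R0@np.array([-.018,0,0]))[0].astype(int); crop(p,max(uv[0]-60,0),max(uv[1]-60,0),uv[0]+60,uv[1]+60,n+"_held"+sys.argv[1]+".png",5)
    if m.sum()<40: continue
    def res(a):
        d=np.array([a[2],a[3],1]); d/=np.linalg.norm(d); v=P-[a[0],a[1],0]; v=v-np.outer(v@d,d); return np.linalg.norm(v,axis=1)-17
    s=least_squares(res,[-18,0,.2,0],loss="soft_l1",f_scale=1.5); a=s.x; k=abs(res(a))<3
    d=np.array([a[2],a[3],1]); d/=np.linalg.norm(d); t=(P[k]-[a[0],a[1],0])@d
    dw=R0@d; print("axis at z=0",a.round(3),k.sum(),"t",np.percentile(t,[0.5,2,98,99.5]).round(1),"elev deg",np.degrees(np.arcsin(dw[2])).round(1),"yaw",np.degrees(np.arctan2(dw[1],dw[0])).round(1),"rel to tool z:",np.degrees(np.arctan(a[2])).round(1))
E
python3 cellfit.py 1; python3 st.py
```

```text
side 491
axis at z=0 [-1.6403e+01  1.1940e+00 -1.9200e-01 -4.0000e-03] 342 t [-33.3 -32.8  16.5  26.1] elev deg -0.8 yaw 13.2 rel to tool z: -10.9
top 0
t 14.2 bay [ 22.8 325.6 156.5] z 0.2065 q [1.37e+01 1.72e+01 2.04e+01 1.05e+02 1.00e-01 2.00e-01] F [-0.1 -0.3 -1.5] T [ 0.05 -0.21  0.03] op 0.0322
[[-0.203, -0.13, 0.971], [-0.025, 0.992, 0.127], [-0.979, 0.001, -0.204]]
```

View pics/side_held1.png

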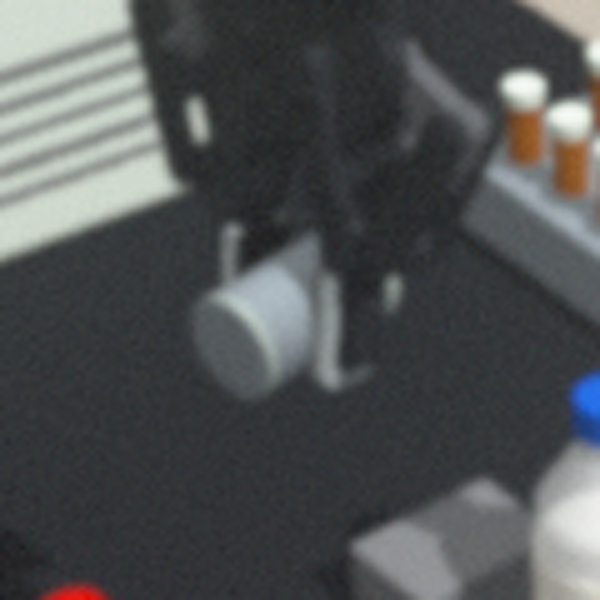

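```bash
cat > face.py <<'E'
from h import *
o,p0,R0=cur()
acc=[]
for i in range(3):
    p=cams.camera("side"); w=cloud(p); q=(w.reshape(-1,3)-p0)@R0*1000
    acc.append(q)
q=np.concatenate(acc)
al=np.radians(-11.5); ax=np.array([np.sin(al),0,np.cos(al)])
c0=np.array([-16.5,0.5,0]); v=q-c0; t=v@ax; rad=v-np.outer(t,ax); r=np.linalg.norm(rad,axis=1)
m=(r<11)&(t<-15)&(t>-50); print("face",m.sum(),np.percentile(t[m],[5,25,50,75,95]).round(1))
for lo,hi in ((0,6),(6,11),(11,14)):
    mm=(r<hi)&(r>lo)&(t<-15)&(t>-50); print(lo,hi,np.median(t[mm]).round(2))
A=np.c_[rad[m]@np.array([0,1,0]),rad[m]@np.array([np.cos(al),0,-np.sin(al)]),np.ones(m.sum())]; print("plane",np.linalg.lstsq(A,t[m],rcond=None)[0].round(3))
# face disc outline centre
mm=(abs(t-np.median(t[m]))<2)&(r<22); print("disc centre y, x'",np.percentile(rad[mm]@np.array([0,1,0]),[2,98]),np.percentile(rad[mm]@np.array([np.cos(al),0,-np.sin(al)]),[2,98]))
E
python3 face.py
```

```text
face 264 [-33.  -32.4 -32.  -31.5 -30.7]
0 6 -31.91
6 11 -31.99
11 14 -31.9
plane [-4.0000e-03  1.1000e-02 -3.1935e+01]
disc centre y, x' [-16.94605725  14.48524309] [-16.46838709  14.42442259]
```

```bash
python3 - <<'E'
from cell import *
import pickle
for n in ("side","top"):
    p=pickle.load(open(n+"0.pkl","rb")); w=cloud(p).reshape(-1,3); v=(w-C)*1000
    t=v@ex; y=v@ey; z=v[:,2]; r=np.hypot(y,z)
    m=(r<11)&(abs(t+30)<12); print(n,"face t",m.sum(),np.percentile(t[m],[5,50,95]) if m.sum()>3 else 0)
    m=(r>13)&(r<21)&(z>0)&(abs(t)<45)&(abs(y)<15); print("cyl t",np.percentile(t[m],[.5,2,50,98,99.5]).round(1),"y",np.percentile(y[m],[2,98]))
    m=(abs(z-14)<6)&(abs(y)<6)&(abs(t)<45); print(np.sort(t[m])[[0,1,2,-3,-2,-1]].round(1))
E
```

```text
side face t 55 [-28.45892497 -27.05395459 -26.18253559]
cyl t [-28.  -27.3   0.2  29.5  31.4] y [-14.65556633  12.64291786]
[-28.1 -27.9 -27.5  29.6  30.1  31.6]
top face t 17 [-25.90732894 -25.57674114 -25.05562924]
cyl t [-26.  -25.2   3.2  31.6  32.7] y [-14.49186007  14.30164379]
[-26.3 -25.8 -25.7  32.3  32.9  33.4]
```

```bash
python3 - <<'E'
from h import *
o,p0,R0=cur()
for n in ("side","top"):
    p=cams.camera(n); w=cloud(p); q=(w.reshape(-1,3)-p0)@R0*1000
    print(n)
    for x in range(0,-300,-15):
        m=(abs(q[:,0]-x)<7.5)&(abs(q[:,1])<90)&(abs(q[:,2])<110)
        if m.sum()>5: print(x,m.sum(),"y",np.percentile(q[m,1],[1,99]).round(),"z",np.percentile(q[m,2],[1,99]).round())
E
```

```text
side
0 135 y [-27.  16.] z [-32.   5.]
-15 350 y [-30.  28.] z [-34.  26.]
-30 497 y [-30.  29.] z [-35.  10.]
-45 349 y [-48.  45.] z [-16.  10.]
-60 480 y [-54.  52.] z [-19.  11.]
-75 622 y [-60.  58.] z [-20.  13.]
-90 658 y [-66.  64.] z [-22.   8.]
-105 696 y [-64.  61.] z [-22.   8.]
-120 283 y [-39.  34.] z [-35.   6.]
-135 549 y [-38.  22.] z [-40.  16.]
-150 582 y [-38.  20.] z [-40.  18.]
-165 705 y [-38.  27.] z [-40.  23.]
-180 478 y [-38.  17.] z [-39.  14.]
-195 655 y [-40.  24.] z [-42.  16.]
-210 681 y [-41.  21.] z [-43.  18.]
-225 69 y [-40. -22.] z [-36.  10.]
top
-45 7 y [-50. -43.] z [-14. -12.]
-60 55 y [-54. -41.] z [-14.  10.]
-75 54 y [-60. -43.] z [-13.  -2.]
-90 97 y [-67. -45.] z [-14.  11.]
-105 210 y [-67. -42.] z [-13.  11.]
-270 7 y [-48. -46.] z [-46.  29.]
-285 53 y [-49. -46.] z [-46.  39.]
```

```bash
cat > ins.py <<'E'
from h import *
CT=np.array([-17.5,0,-1.2])/1000; AL=np.radians(-11.6)
def pose(beta,fx,fz,y=0.,yawoff=0.):
    b=np.radians(beta); u=np.array([np.cos(b),0,np.sin(b)]); c=np.array([fx,y,fz])+30.5*u
    Rc=Rb@Ro.from_euler("z",yawoff,degrees=True).as_matrix()@np.stack([u,[0,1,0],[-np.sin(b),0,np.cos(b)]],1)
    aT=np.array([np.sin(AL),0,np.cos(AL)]); RcT=np.stack([aT,[0,1,0],np.cross(aT,[0,1,0])],1)
    R=Rc@RcT.T
    return bay(c)-R@CT,R
def where():
    o,p,R=cur(); aT=np.array([np.sin(AL),0,np.cos(AL)])
    c=tobay(p+R@CT); u=Rb.T@R@aT; f=c-30.5*u; b=np.degrees(np.arcsin(u[2]))
    n=np.array([-np.sin(np.radians(b)),0,np.cos(np.radians(b))])
    print("t",round(o["time"],2),"beta",b.round(2),"yaw",np.degrees(np.arctan2(u[1],u[0])).round(2),"f",f.round(1),"c",c.round(1),"rim",(f+59*u-17*n).round(1),"F(bay)",(Rb.T@o["wrist_force"]).round(1),"T",np.round(o["torque"],2),"op",round(o["opening"],4),"q",np.round(o["q"],0))
def pl(*a,**k): plan(*pose(*a,**k),lab=str(a))
E
python3 - <<'E'
from ins import *
where(); pl(36,-15,110); pl(36,-15,60)
E
```

```text
t 14.45 beta -0.15 yaw 7.45 f [ -5.  321.9 174.7] c [ 25.3 325.9 174.6] rim [ 53.5 329.6 157.5] F(bay) [-0.1  0.  -1.2] T [ 0.04 -0.26  0.04] op 0.0317 q [ 14.  17.  21. 105.   0.   0.]
(36, -15, 110) shift [  53.  -322.3  -37.1] turn [ 0.131 -0.63  -0.016]  rows~ 6.6
(36, -15, 60) shift [ 101.9 -322.3  -26.9] turn [ 0.131 -0.63  -0.016]  rows~ 6.8
```

>>> apply_moves --rows '[[[10,-40,-20,0.131,-0.63,-0.016,0.2],[20,-80,-37,0.131,-0.63,-0.016,0.2],[30,-120,-37,0.131,-0.63,-0.016,0.2],[40,-165,-37,0.131,-0.63,-0.016,0.2],[53,-210,-37,0.131,-0.63,-0.016,0.2],[53,-255,-37,0.131,-0.63,-0.016,0.2],[53,-295,-37,0.131,-0.63,-0.016,0.2],[53,-322,-37,0.131,-0.63,-0.016,0.2],[53,-322,-37,0.131,-0.63,-0.016,0.2],[53,-322,-37,0.131,-0.63,-0.016,0.2]]]'

```text
time: 15.45
ee_pos: [0.5654, -0.1933, 0.1617]
tcp_rot: [0.1, 65.7, 6.0]
wrist_force: [-0.5, 0.6, -1.2]
opening: 0.0323
```

```bash
python3 - <<'E'
from ins import *
where(); pl(36,-15,60); pl(36,-15,30); pl(36,-15,7)
E
python3 cellfit.py 2
```

```text
t 15.45 beta 35.92 yaw -0.09 f [-1.550e+01  1.000e-01  1.093e+02] c [  9.2   0.  127.2] rim [ 42.3  -0.  130.2] F(bay) [-0.5  0.7 -1.2] T [-0.02  0.46 -0.06] op 0.0323 q [-25. -11. -17.  63.  12. -28.]
(36, -15, 60) shift [ 45.1  -0.1 -19.8] turn [-0.001 -0.001 -0.   ]  rows~ 1.0
(36, -15, 30) shift [ 72.4  -0.1 -32.2] turn [-0.001 -0.001 -0.   ]  rows~ 1.6
(36, -15, 7) shift [ 93.4  -0.1 -41.7] turn [-0.001 -0.001 -0.   ]  rows~ 2.0
side 435
axis at z=0 [-1.7507e+01  3.5500e-01 -1.9600e-01 -8.0000e-03] 434 t [-32.3 -31.8  -7.7  -6.1] elev deg 35.4 yaw 5.4 rel to tool z: -11.1
top 305
axis at z=0 [ -75.847 -409.924    4.012   29.52 ] 225 t [398.7 399.4 426.9 428.1] elev deg -6.2 yaw 91.0 rel to tool z: 76.0
```

View pics/side_held2.png

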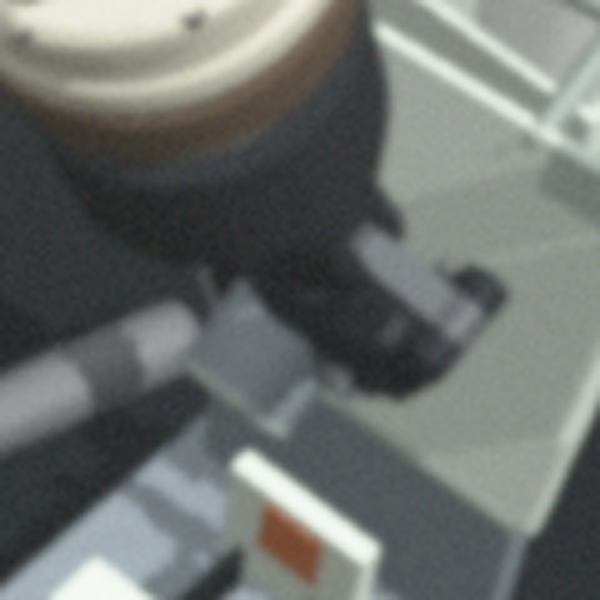

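The held cell matches the model: axis −17.5 mm, tilt 35.4°, flat face about −32. Now I descend.

>>> apply_moves --rows '[[[30,0,-13,0,0,0,0.2],[60,0,-27,0,0,0,0.2],[80,0,-36,0,0,0,0.2],[93,0,-42,0,0,0,0.2],[93,0,-42,0,0,0,0.2],[93,0,-42,0,0,0,0.2]]]'

```text
time: 16.15
ee_pos: [0.5663, -0.1919, 0.0613]
tcp_rot: [-0.0, 65.6, 6.0]
wrist_force: [1.2, 0.2, -0.5]
opening: 0.0321
```

```bash
python3 - <<'E'
from ins import *
where(); pl(36,-15,7); pl(36,-25,7);pl(36,-31,7); pl(36,-31,1)
p=cams.camera("side"); crop(p,300,220,440,400,"c1.png",4)
E
```

```text
t 16.15 beta 36.03 yaw 0.1 f [-14.5   1.3   8.8] c [10.2  1.4 26.8] rim [43.2  1.4 29.8] F(bay) [ 1.3  0.1 -0.5] T [-0.09  0.41  0.06] op 0.0321 q [-24.  -9. -26.  51.  12. -28.]
(36, -15, 7) shift [ 1.4 -1.4 -1.2] turn [ 0.001  0.001 -0.   ]  rows~ 0.0
(36, -25, 7) shift [ -2.7  -1.4 -10.3] turn [ 0.001  0.001 -0.   ]  rows~ 0.2
(36, -31, 7) shift [ -5.2  -1.3 -15.8] turn [ 0.001  0.001 -0.   ]  rows~ 0.3
(36, -31, 1) shift [  0.3  -1.3 -18.3] turn [ 0.001  0.001 -0.   ]  rows~ 0.4
```

View pics/c1.png

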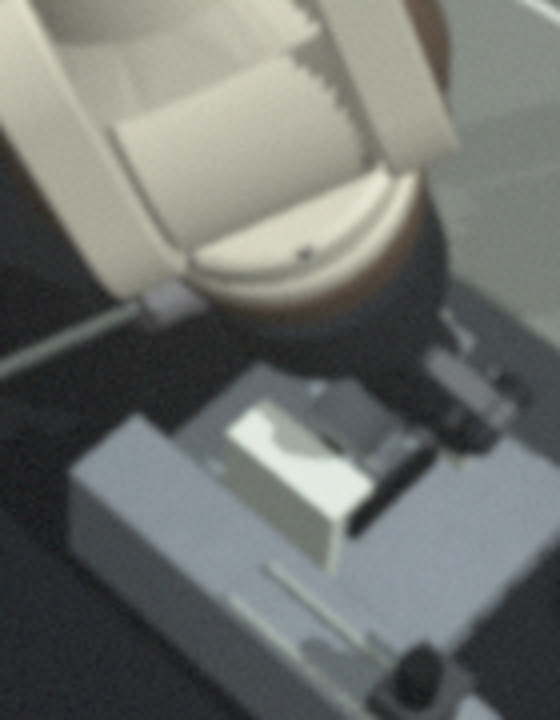

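The cell is tilted just in front of the hood at crop (290,415) and touches nothing. Next I press back under it.

>>> apply_moves --rows '[[[0,-1.4,-5,0,0,0,0.2],[-2.7,-1.4,-10,0,0,0,0.2],[-4,-1.4,-13,0,0,0,0.2],[-5,-1.4,-16,0,0,0,0.2],[-5,-1.4,-16,0,0,0,0.2],[-5,-1.4,-16,0,0,0,0.2]]]'

```text
time: 16.8
ee_pos: [0.5526, -0.1951, 0.0617]
tcp_rot: [-0.2, 65.2, 6.0]
wrist_force: [21.2, 4.3, -10.5]
opening: 0.032
```

```bash
python3 - <<'E'
from ins import *
where(); pl(36,-31,7); pl(36,-31,1)
E
```

```text
t 16.8 beta 36.44 yaw 0.26 f [-28.3  -0.5   8.9] c [-3.8 -0.4 27. ] rim [29.2 -0.3 30.3] F(bay) [ 21.5   2.  -10.5] T [ 0.44 -2.72  0.04] op 0.032 q [-26. -11. -28.  51.  13. -29.]
(36, -31, 7) shift [ 0.9  0.4 -3.3] turn [ 0.004  0.008 -0.   ]  rows~ 0.1
(36, -31, 1) shift [ 6.3  0.4 -5.8] turn [ 0.004  0.008 -0.   ]  rows~ 0.2
```

The 21 N comes from the cell's upper side meeting the hood's front edge, since that side rises past the hood. I need fz ≤ 3 while pressing back, so I back off, check for slip, and go in lower.

```bash
python3 - <<'E'
from ins import *
pl(36,-19,8)
E
```

```text
(36, -19, 8) shift [5.  0.3 8. ] turn [ 0.004  0.008 -0.   ]  rows~ 0.2
```

>>> apply_moves --rows '[[[2,0.3,4,0.004,0.008,0,0.2],[5,0.3,8,0.004,0.008,0,0.2],[5,0.3,8,0.004,0.008,0,0.2],[5,0.3,8,0.004,0.008,0,0.2]]]' --newtons 110

```text
time: 17.2
ee_pos: [0.5616, -0.1938, 0.0603]
tcp_rot: [0.0, 65.6, 6.0]
wrist_force: [-0.2, 0.3, -1.7]
opening: 0.0312
```

```bash
python3 - <<'E'
from ins import *
where(); pl(36,-19,8); pl(36,-19,2.5); pl(36,-31,2.5);
E
python3 cellfit.py 3
```

```text
t 17.2 beta 35.95 yaw -0.03 f [-19.3  -0.    7.9] c [ 5.4 -0.1 25.8] rim [38.4 -0.1 28.7] F(bay) [-0.2  0.4 -1.7] T [-0.03  0.51 -0.03] op 0.0312 q [-25.  -9. -27.  51.  12. -29.]
(36, -19, 8) shift [-0.   0.1  0.4] turn [-0.    -0.001 -0.   ]  rows~ 0.0
(36, -19, 2.5) shift [ 5.   0.1 -1.9] turn [-0.    -0.001 -0.   ]  rows~ 0.1
(36, -31, 2.5) shift [  0.    0.1 -12.8] turn [-0.    -0.001 -0.   ]  rows~ 0.3
side 480
axis at z=0 [-1.383  1.339  0.452  0.024] 305 t [-56.8 -56.   17.9  43.7] elev deg 0.0 yaw 7.3 rel to tool z: 24.3
top 290
axis at z=0 [ -63.886 -123.627    3.042    8.441] 205 t [115.  116.3 152.4 154. ] elev deg -15.1 yaw 81.6 rel to tool z: 71.8
```

View pics/side_held3.png

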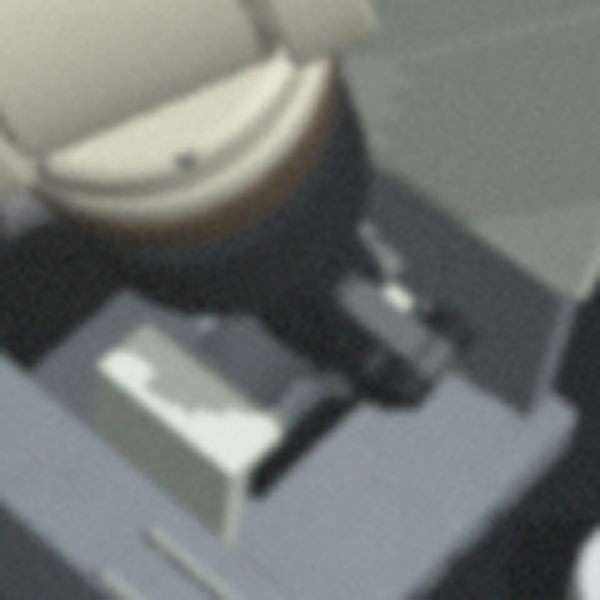

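>>> apply_moves --rows '[[[-30,0,13,0,0,0,0.2],[-60,0,27,0,0,0,0.2],[-90,0,41,0,0,0,0.2],[-90,0,41,0,0,0,0.2],[-90,0,41,0,0,0,0.2]]]'

```text
time: 17.8
ee_pos: [0.5619, -0.1941, 0.1599]
tcp_rot: [-0.1, 65.6, 5.9]
wrist_force: [-0.8, -0.3, -2.6]
opening: 0.0311
```

```bash
python3 cellfit.py 4; python3 -c "
from ins import *
where()"
```

```text
side 422
axis at z=0 [-1.6725e+01  5.5600e-01 -2.2800e-01 -8.0000e-03] 420 t [-31.5 -31.1  -7.4  -5.6] elev deg 37.2 yaw 5.5 rel to tool z: -12.8
top 325
axis at z=0 [-16.82   -0.417  -0.2    -0.072] 215 t [ 7.9  9.2 28.4 28.9] elev deg 35.6 yaw 1.0 rel to tool z: -11.3
t 17.9 beta 35.85 yaw -0.09 f [-19.8   0.2 105.3] c [4.900e+00 1.000e-01 1.232e+02] rim [3.800e+01 1.000e-01 1.261e+02] F(bay) [-0.3  0.2 -2. ] T [-0.03  0.45 -0.02] op 0.0312 q [-25. -11. -17.  63.  12. -29.]
```

```bash
sed -i 's/^CT=.*/CT=np.array([-16.8,0,-0.4])\/1000; AL=np.radians(-12.8)/' ins.py; python3 - <<'E'
from ins import *
where(); pl(35,-18,15);pl(35,-18,4)
E
```

```text
t 17.9 beta 37.05 yaw -0.09 f [-18.4   0.2 104.5] c [5.900e+00 1.000e-01 1.229e+02] rim [3.890e+01 1.000e-01 1.265e+02] F(bay) [-0.3  0.2 -2. ] T [-0.03  0.45 -0.02] op 0.0312 q [-25. -11. -17.  63.  12. -29.]
(35, -18, 15) shift [ 82.8  -0.3 -36.8] turn [-0.001  0.036 -0.001]  rows~ 1.8
(35, -18, 4) shift [ 92.8  -0.3 -41.3] turn [-0.001  0.036 -0.001]  rows~ 2.0
```

>>> apply_moves --rows '[[[30,0,-13,0,0.036,0,0.2],[60,0,-27,0,0.036,0,0.2],[83,0,-37,0,0.036,0,0.2],[93,0,-41,0,0.036,0,0.2],[93,0,-41,0,0.036,0,0.2],[93,0,-41,0,0.036,0,0.2]]]'

```text
time: 18.5
ee_pos: [0.5621, -0.1936, 0.0568]
tcp_rot: [0.2, 67.8, 6.1]
wrist_force: [1.3, -1.0, -0.2]
opening: 0.0314
```

```bash
python3 - <<'E'
from ins import *
where(); pl(35,-21,3.);pl(35,-24,1.5);pl(35,-27,1);pl(35,-31.5,1)
E
```

```text
t 18.5 beta 35.02 yaw -0.08 f [-17.5   0.2   4.7] c [ 7.5  0.1 22.2] rim [40.6  0.1 24.6] F(bay) [ 1.2 -1.1 -0.2] T [ 0.02  0.39 -0.01] op 0.0314 q [-24.  -8. -25.  53.  11. -28.]
(35, -21, 3.0) shift [ 0.2 -0.1 -3.9] turn [-0.001  0.    -0.001]  rows~ 0.1
(35, -24, 1.5) shift [ 0.5 -0.1 -7.3] turn [-0.001  0.    -0.001]  rows~ 0.1
(35, -27, 1) shift [ -0.2  -0.1 -10.2] turn [-0.001  0.    -0.001]  rows~ 0.2
(35, -31.5, 1) shift [ -1.9  -0.1 -14.4] turn [-0.001  0.    -0.001]  rows~ 0.3
```

>>> apply_moves --rows '[[[0.2,0,-4,0,0,0,0.2],[0.5,0,-7.3,0,0,0,0.2],[-0.2,0,-10.2,0,0,0,0.2],[-0.2,0,-10.2,0,0,0,0.2],[-0.2,0,-10.2,0,0,0,0.2]]]'

```text
time: 19.0
ee_pos: [0.5537, -0.1949, 0.0549]
tcp_rot: [-0.0, 67.6, 5.9]
wrist_force: [2.7, -0.3, 6.1]
opening: 0.0308
```

```bash
python3 - <<'E'
from ins import *
where(); pl(35,-27,1);pl(35,-29,1);pl(35,-31.5,1)
E
```

```text
t 19.0 beta 35.19 yaw -0.02 f [-26.   -0.3   2.7] c [-1.1 -0.3 20.2] rim [32.  -0.3 22.8] F(bay) [ 2.7 -0.6  6.1] T [ 0.07 -0.5  -0.04] op 0.0308 q [-25.  -9. -26.  53.  11. -29.]
(35, -27, 1) shift [ 1.2  0.3 -1.6] turn [-0.     0.003  0.   ]  rows~ 0.0
(35, -29, 1) shift [ 0.5  0.3 -3.5] turn [-0.     0.003  0.   ]  rows~ 0.1
(35, -31.5, 1) shift [-0.5  0.3 -5.8] turn [-0.     0.003  0.   ]  rows~ 0.1
```

```bash
python3 - <<'E'
from ins import *
for n in ("side","top"):
    p=cams.camera(n); uv=proj(p,bay([5,0,10]))[0].astype(int); crop(p,uv[0]-55,uv[1]-55,uv[0]+55,uv[1]+55,n+"_c5.png",6)
    for nm,b in dict(rim=[32,0,22.8],wallL=[30.5,25,15],wallR=[30.5,-25,15],hoodR=[-31.5,-25,29]).items(): print(n,nm,((proj(p,bay(b))[0]-uv+55)*6).round())
E
```

```text
side rim [410. 240.]
side wallL [325. 204.]
side wallR [483. 322.]
side hoodR [324. 444.]
top rim [327. 242.]
top wallL [242. 259.]
top wallR [403. 244.]
top hoodR [440. 436.]
```

View pics/side_c5.png

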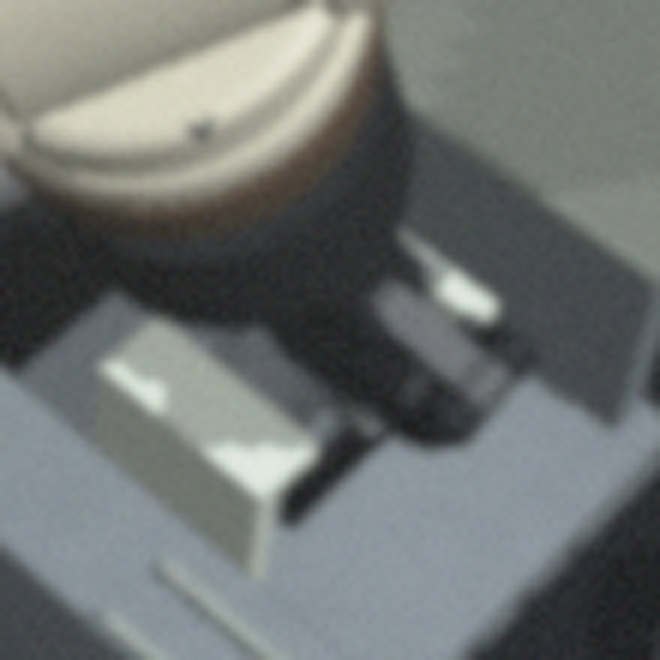

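View pics/top_c5.png

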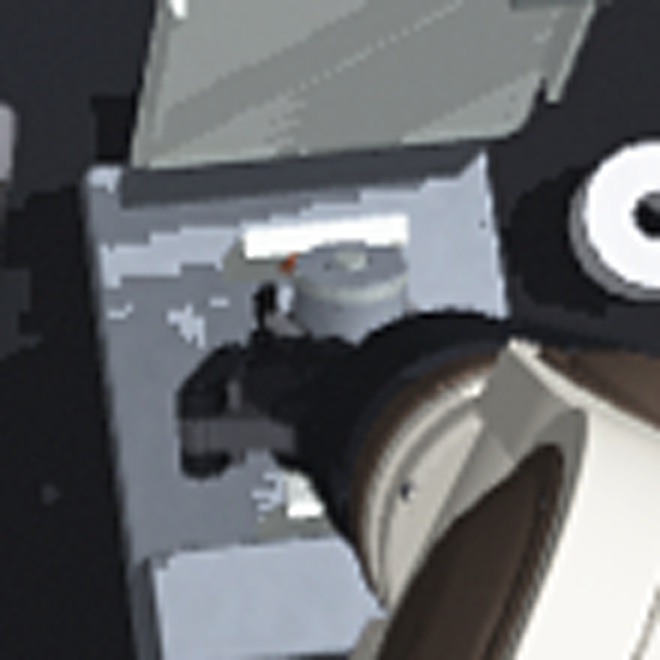

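```bash
cat > ov.py <<'E'
from ins import *
import sys
o,p0,R0=cur()
aT=np.array([np.sin(AL),0,np.cos(AL)]); c=p0+R0@CT; u=R0@aT; v=R0[:,1]; w=np.cross(u,v)
th=np.linspace(0,2*np.pi,40)
circ=lambda t,r:c+u*t/1000+r/1000*(np.outer(np.cos(th),v)+np.outer(np.sin(th),w))
for n in ("side","top"):
    p=cams.camera(n); uv=proj(p,bay([5,0,10]))[0].astype(int); S=6
    im=cv2.resize(p["pixels"][uv[1]-55:uv[1]+55,uv[0]-55:uv[0]+55,::-1],None,fx=S,fy=S,interpolation=cv2.INTER_CUBIC)
    def dr(X,col): cv2.polylines(im,[(((proj(p,X)-uv+55)+.5)*S).astype(np.int32)],False,col,1)
    dr(circ(28.5,17),(0,255,0)); dr(circ(-30.5,17),(0,255,255)); dr(circ(30.5,5),(0,0,255))
    dr(np.array([bay(b) for b in ([30.5,25,15],[30.5,-25,15],[38.5,-25,15],[38.5,25,15],[30.5,25,15])]),(255,0,0))
    dr(np.array([bay(b) for b in ([-31.5,25,29],[-31.5,-25,29],[-52,-25,29],[-52,25,29],[-31.5,25,29])]),(255,0,0))
    cv2.imwrite(f"pics/{n}_ov{sys.argv[1]}.png",im)
E
python3 ov.py 1
```

```text
(no output)
```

View pics/top_ov1.png

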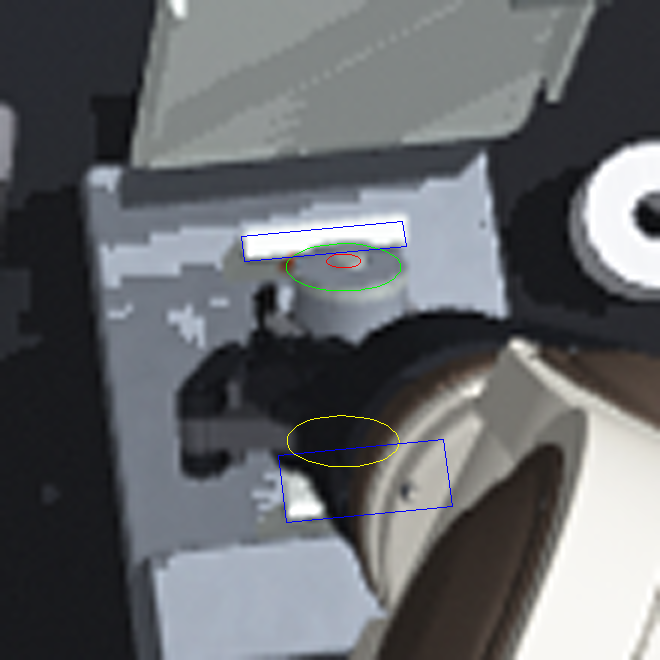

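View pics/side_ov1.png

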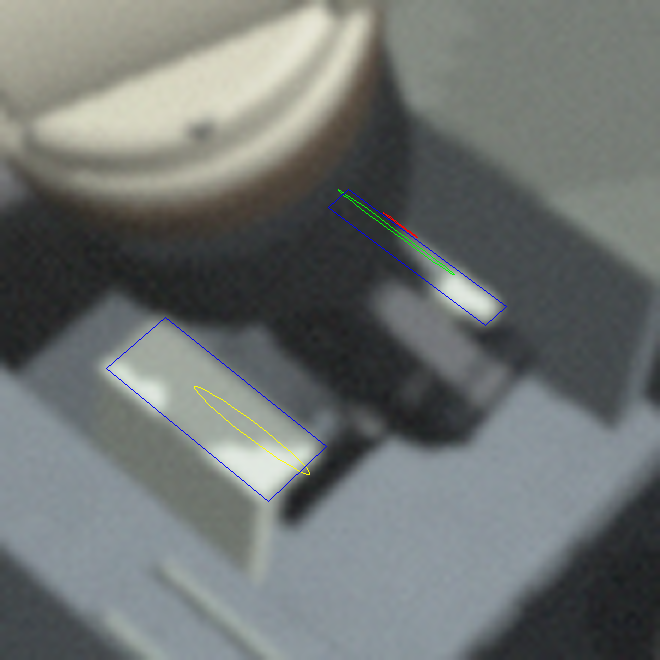

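The overlay agrees with the model to within 1 px in both views, and the rim clears the wall. I keep pressing back in small steps without descending.

>>> apply_moves --rows '[[[-0.8,0.3,-1.2,0,0.003,0,0.2],[-1,0.3,-2.5,0,0.003,0,0.2],[-1,0.3,-3,0,0.003,0,0.2],[-1,0.3,-3,0,0.003,0,0.2]]]'

```text
time: 19.6
ee_pos: [0.5511, -0.1951, 0.0553]
tcp_rot: [-0.1, 67.7, 5.9]
wrist_force: [3.8, 1.2, 4.5]
opening: 0.0311
```

```bash
python3 - <<'E'
from ins import *
where(); pl(35,-29,2.7);pl(35,-31.5,2.);pl(35,-31.5,1)
E
```

```text
t 19.6 beta 35.1 yaw 0.01 f [-28.6  -0.2   3.2] c [-3.6 -0.2 20.7] rim [29.5 -0.2 23.2] F(bay) [3.9 0.8 4.5] T [ 0.07 -0.68 -0.01] op 0.0311 q [-25.  -9. -26.  53.  11. -29.]
(35, -29, 2.7) shift [ 0.4  0.2 -0.6] turn [-0.     0.002  0.001]  rows~ 0.0
(35, -31.5, 2.0) shift [ 0.1  0.2 -3.2] turn [-0.     0.002  0.001]  rows~ 0.1
(35, -31.5, 1) shift [ 1.   0.2 -3.6] turn [-0.     0.002  0.001]  rows~ 0.1
```

>>> apply_moves --rows '[[[0.5,0.2,-1.5,0,0.002,0,0.2],[1,0.2,-3,0,0.002,0,0.2],[1.5,0.2,-4,0,0.002,0,0.2],[1.5,0.2,-4,0,0.002,0,0.2],[1.5,0.2,-4,0,0.002,0,0.2]]]'

```text
time: 20.1
ee_pos: [0.5494, -0.1955, 0.0543]
tcp_rot: [-0.3, 67.6, 5.7]
wrist_force: [5.9, 1.0, 9.0]
opening: 0.0311
```

```bash
python3 ov.py 2; python3 - <<'E'
from ins import *
where()
E
```

```text
t 20.2 beta 35.2 yaw 0.09 f [-30.3  -0.5   2.1] c [-5.4 -0.5 19.7] rim [27.7 -0.4 22.3] F(bay) [ 5.5 -0.3  9.1] T [ 0.23 -1.08 -0.02] op 0.0314 q [-25.  -9. -27.  53.  11. -29.]
```

View pics/top_ov2.png

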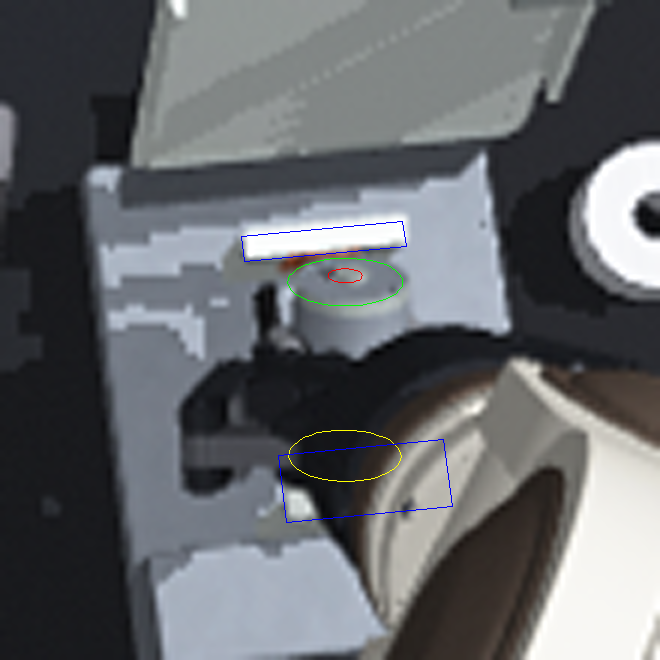

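```bash
python3 - <<'E'
from ins import *
for a in ((31,-32.5,1),(28,-33.2,1),(24,-34,1),(20,-34.8,1),(16,-35.5,1),(12,-36.2,1),(8,-37,1),(4,-37.5,1),(0,-38,.7)): pl(*a)
E
```

```text
(31, -32.5, 1) shift [ 2.4  0.5 -3.3] turn [0.001 0.073 0.002]  rows~ 0.5
(28, -33.2, 1) shift [ 3.7  0.5 -4.6] turn [0.001 0.126 0.002]  rows~ 0.8
(24, -34, 1) shift [ 5.3  0.5 -6.4] turn [0.001 0.195 0.002]  rows~ 1.3
(20, -34.8, 1) shift [ 6.9  0.5 -8.3] turn [0.001 0.265 0.002]  rows~ 1.8
(16, -35.5, 1) shift [  8.4   0.5 -10.2] turn [0.001 0.335 0.002]  rows~ 2.2
(12, -36.2, 1) shift [  9.9   0.5 -12.3] turn [0.    0.405 0.002]  rows~ 2.7
(8, -37, 1) shift [ 11.2   0.5 -14.5] turn [0.    0.475 0.002]  rows~ 3.2
(4, -37.5, 1) shift [ 12.5   0.5 -16.6] turn [0.    0.544 0.002]  rows~ 3.6
(0, -38, 0.7) shift [ 14.    0.5 -18.9] turn [0.    0.614 0.002]  rows~ 4.1
```

>>> apply_moves --rows '[[[1.5,0.5,-2.5,0,0.03,0,0.2],[2.4,0.5,-3.3,0,0.073,0,0.2],[3.7,0.5,-4.6,0,0.126,0,0.2],[5.3,0.5,-6.4,0,0.195,0,0.2],[6.9,0.5,-8.3,0,0.265,0,0.2],[6.9,0.5,-8.3,0,0.265,0,0.2],[6.9,0.5,-8.3,0,0.265,0,0.2]]]'

```text
time: 20.9
ee_pos: [0.5456, -0.1959, 0.0451]
tcp_rot: [-1.3, 82.7, 4.7]
wrist_force: [7.4, -1.4, 4.6]
opening: 0.0308
```

```bash
python3 ov.py 3; python3 - <<'E'
from ins import *
where()
E
```

```text
t 21.0 beta 20.1 yaw 0.08 f [-33.9  -0.4   1.3] c [-5.3 -0.3 11.8] rim [27.3 -0.3  5.6] F(bay) [ 6.4 -1.4  3.3] T [-0.2  -1.17  0.  ] op 0.0313 q [-21.   3. -13.  67.   3. -27.]
```

View pics/top_ov3.png

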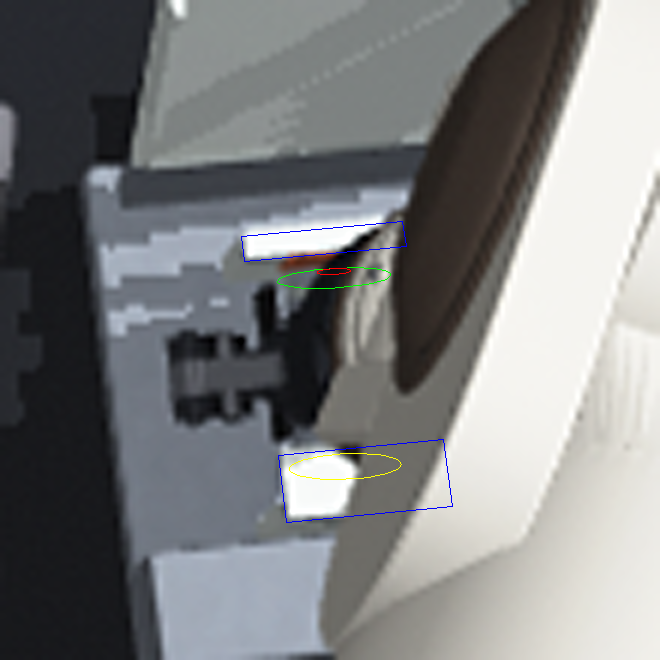

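The rim is now below the wall top with about 3 mm clearance and spring force about 6 N. I continue tipping to level while pressing.

```bash
python3 - <<'E'
from ins import *
for a in ((16,-35.2,1),(12,-36,1),(8,-36.7,1),(4,-37.3,1),(0,-37.5,.7)): pl(*a)
E
```

```text
(16, -35.2, 1) shift [ 2.2  0.4 -2.1] turn [0.001 0.071 0.003]  rows~ 0.5
(12, -36, 1) shift [ 4.2  0.4 -3.8] turn [0.001 0.141 0.003]  rows~ 0.9
(8, -36.7, 1) shift [ 6.   0.4 -5.6] turn [0.    0.211 0.003]  rows~ 1.4
(4, -37.3, 1) shift [ 7.8  0.4 -7.3] turn [0.    0.281 0.003]  rows~ 1.9
(0, -37.5, 0.7) shift [ 9.9  0.4 -8.9] turn [0.    0.351 0.003]  rows~ 2.3
```

>>> apply_moves --rows '[[[2.2,0.4,-2.1,0,0.071,0,0.2],[4.2,0.4,-3.8,0,0.141,0,0.2],[6,0.4,-5.6,0,0.211,0,0.2],[7.8,0.4,-7.3,0,0.281,0,0.2],[7.8,0.4,-7.3,0,0.281,0,0.2]]]'

```text
time: 21.5
ee_pos: [0.54, -0.1956, 0.0353]
tcp_rot: [-179.3, 81.0, -173.2]
wrist_force: [5.9, 3.4, 2.7]
opening: 0.0311
```

```bash
python3 - <<'E'
from ins import *
where(); pl(1.5,-37.3,.7); pl(0,-37.3,0.5)
E
```

```text
t 21.5 beta 3.83 yaw 0.08 f [-36.2   0.4  -0.1] c [-5.8  0.4  1.9] rim [ 23.8   0.5 -13.1] F(bay) [6.2 2.7 2.7] T [ 0.41 -1.11 -0.11] op 0.0311 q [-18.  17.   2.  83.  -4. -24.]
(1.5, -37.3, 0.7) shift [ 0.6 -0.4 -1.7] turn [0.001 0.041 0.002]  rows~ 0.3
(0, -37.3, 0.5) shift [ 1.6 -0.4 -1.9] turn [0.001 0.067 0.002]  rows~ 0.4
```

>>> apply_moves --rows '[[[0.8,-0.4,-0.5,0,0.045,0,0.2],[1.6,-0.4,-0.5,0,0.067,0,0.2],[1.6,-0.4,-0.5,0,0.067,0,0.2]]]'

```text
time: 21.8
ee_pos: [0.5397, -0.1955, 0.0333]
tcp_rot: [-179.7, 77.1, -173.6]
wrist_force: [3.9, 2.9, 3.4]
opening: 0.0315
```

```bash
python3 - <<'E'
from ins import *
where(); pl(0,-34,.3); pl(0,-31,0.3); pl(0,-30.5,0)
for n in ("side","top"):
    p=cams.camera(n); crop(p,300,160,480,400,n+"_d1.png",3)
E
```

```text
t 21.8 beta -0.08 yaw 0.13 f [-35.4   0.5  -0.2] c [-4.9  0.6 -0.2] rim [ 23.6   0.6 -17.3] F(bay) [4.1 2.5 3.4] T [ 0.62 -0.83  0.03] op 0.0315 q [-17.  21.   6.  87.  -5. -23.]
(0, -34, 0.3) shift [-0.8 -0.5  1.3] turn [ 0.002 -0.001  0.001]  rows~ 0.0
(0, -31, 0.3) shift [-1.5 -0.5  4.2] turn [ 0.002 -0.001  0.001]  rows~ 0.1
(0, -30.5, 0) shift [-1.3 -0.5  4.8] turn [ 0.002 -0.001  0.001]  rows~ 0.1
```

View pics/side_d1.png

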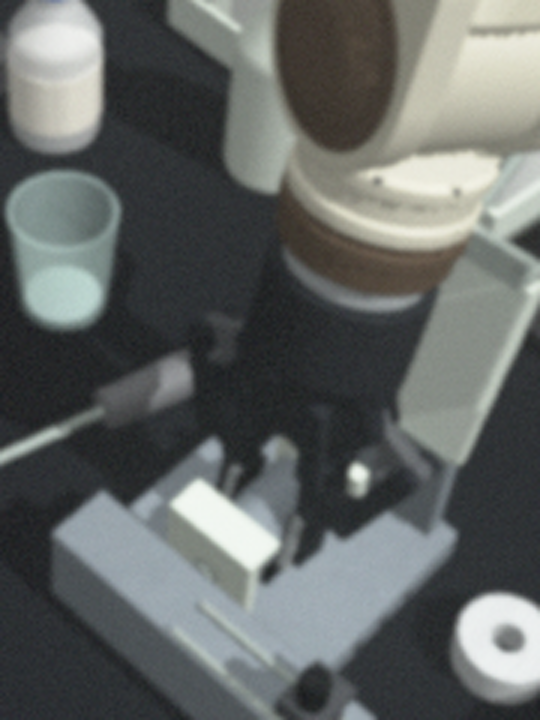

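The cell is level in the bay at about z 0. I let it forward to the wall, then release.

>>> apply_moves --rows '[[[-0.6,-0.5,1.5,0,0,0,0.2],[-0.8,-0.5,3,0,0,0,0.2],[-1,-0.5,4.5,0,0,0,0.2],[-1,-0.5,4.5,0,0,0,0.2]]]'

```text
time: 22.3
ee_pos: [0.5439, -0.1951, 0.0334]
tcp_rot: [180.0, 77.1, -173.9]
wrist_force: [1.0, 5.2, 4.7]
opening: 0.0311
```

```bash
python3 - <<'E'
from ins import *
where()
E
```

```text
t 22.3 beta -0.07 yaw 0.13 f [-31.2   0.5  -0.1] c [-0.7  0.5 -0.2] rim [ 27.8   0.6 -17.2] F(bay) [1.6 5.1 4.7] T [ 0.87 -0.03 -0.16] op 0.0311 q [-17.  22.   7.  87.  -5. -23.]
```

>>> apply_moves --rows '[[[0,0,0,0,0,0,0.45],[0,0,0,0,0,0,0.5],[0,0,0,0,0,0,0.6],[0,0,0,0,0,0,0.65],[0,0,0,0,0,0,0.65],[0,0,0,0,0,0,0.65]]]'

```text
time: 22.9
ee_pos: [0.5438, -0.1952, 0.0333]
tcp_rot: [-180.0, 77.1, -173.9]
wrist_force: [-0.1, -0.5, -0.6]
opening: 0.0555
```

```bash
python3 - <<'E'
from ins import *
where(); o,p,R=cur()
plan(p+[0,0,.06],R,"up")
p=cams.camera("side"); crop(p,320,240,440,380,"e1.png",5)
E
```

```text
t 22.9 beta -0.08 yaw 0.12 f [-31.3   0.4  -0.2] c [-0.8  0.5 -0.2] rim [ 27.7   0.5 -17.3] F(bay) [-0.2 -0.5 -0.6] T [ 0.02 -0.2  -0.07] op 0.0555 q [-17.  22.   7.  87.  -5. -23.]
up shift [-58.5  -0.  -13.4] turn [0. 0. 0.]  rows~ 1.2
```

View pics/e1.png

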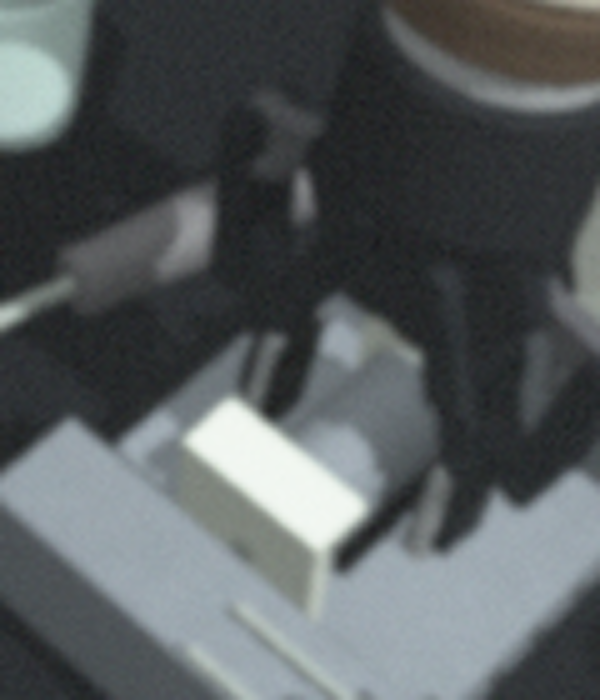

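The cell lies between the hood and the wall and both fingers are clear of it. I retreat straight up, then back toward the robot.

>>> apply_moves --rows '[[[-15,0,-4,0,0,0,0.65],[-40,0,-11,0,0,0,0.65],[-75,0,-25,0,0,0,0.65],[-110,0,-50,0,0,0,0.65],[-140,0,-80,0,0,0,0.65],[-170,0,-120,0,0,0,0.65],[-180,80,-160,0,0,0,0.65],[-190,120,-180,0,0,0,0.65],[-190,160,-180,0,0,0,0.65],[-190,200,-180,0,0,0,0.65],[-190,200,-180,0,0,0,0.65]]]'

```text
time: 24.05
ee_pos: [0.3889, -0.0075, 0.2608]
tcp_rot: [179.9, 77.3, -173.8]
wrist_force: [1.0, -0.3, 0.1]
opening: 0.0555
```

```bash
cat > fin.py <<'E'
from h import *
for n in ("side","top"):
    p=cams.camera(n); crop(p,300,150,480,400,n+"_f.png",3); cv2.imwrite(f"pics/{n}_full.png",p["pixels"][:,:,::-1])
    w=cloud(p); b=tobay(w.reshape(-1,3)); x,y,z=b.T
    m=(x>-29)&(x<29)&(abs(y)<13)&(z>5)&(z<24)
    print(n,"cell top z by x:",[(int(xx),round(float(np.median(z[m&(abs(y)<4)&(abs(x-xx)<4)])),1)) for xx in range(-26,29,6) if (m&(abs(y)<4)&(abs(x-xx)<4)).sum()>1])
    mm=m; 
    from scipy.optimize import least_squares
    P=b[m&(x>-22)&(x<24)]
    def res(a):
        d=np.array([1,a[2],a[3]]); d/=np.linalg.norm(d); v=P-[0,a[0],a[1]]; v=v-np.outer(v@d,d); return np.linalg.norm(v,axis=1)-17
    s=least_squares(res,[0,0,0,0],loss="soft_l1",f_scale=1.); print("axis y,z,yaw,pitch",s.x[:2].round(2),np.degrees(s.x[2:]).round(2),len(P))
    k=(abs(x-28)<14)&(abs(y)<10)&(z>-6)&(z<12); print("far end x", np.percentile(x[k],[5,50,95]).round(1) if k.sum()>3 else 0)
    m=(abs(y)<50)&(x>55)&(x<120)&(z>45)&(z<160); c=np.polyfit(z[m],x[m],1); print("cover lean",np.degrees(np.arctan(c[0])).round(1))
    g=p["pixels"].reshape(-1,3).sum(-1); m=(z>38)&(z<48)&(g<200)&(abs(x+79)<12)&(y<-60)&(y>-110)
    if m.sum()>3: print("knob y",b[m][:,1].mean().round(1))
    for l in ["reagent","cuvette_box","beaker","vial_jar","screwdriver","spool","wash","cell_center","plunger_face"]:
        d=cams.find_in(l,p); print(l,[(round(e["confidence"],2),np.round(e["at"],3).tolist()) for e in d[:5 if l=="cell_center" else 1]])
E
python3 fin.py; python3 st.py
```

```text
side cell top z by x: [(-26, 15.7), (-20, 15.3), (-14, 15.6), (-8, 15.6), (-2, 15.6), (4, 15.4), (10, 15.6), (16, 15.8), (22, 16.5), (28, 16.6)]
axis y,z,yaw,pitch [ 1.13 -1.16] [-0.69  0.55] 493
far end x [16.7 29.9 35.7]
cover lean 15.4
knob y -82.7
reagent [(0.85, [0.658, 0.125, 0.072])]
cuvette_box [(0.86, [0.633, 0.202, 0.03])]
beaker [(0.62, [0.622, -0.189, 0.148])]
vial_jar [(0.86, [0.422, 0.149, 0.04])]
screwdriver [(0.87, [0.575, -0.088, 0.021])]
spool [(0.77, [0.599, -0.306, 0.023])]
wash [(0.75, [0.746, 0.011, 0.091])]
cell_center [(0.98, [0.546, -0.199, 0.062]), (0.75, [0.487, 0.245, 0.027]), (0.68, [0.373, 0.256, 0.025]), (0.61, [0.42, 0.019, 0.03])]
plunger_face [(0.41, [0.658, 0.125, 0.073])]
top cell top z by x: [(-26, 17.9), (-20, 17.3), (-14, 16.3), (-8, 16.3), (-2, 17.3), (4, 18.6), (10, 18.2), (16, 16.6), (22, 17.6), (28, 17.7)]
axis y,z,yaw,pitch [-1.27  0.39] [-0.56  0.62] 350
far end x [26.7 31.6 37.8]
cover lean 15.7
knob y -82.9
reagent [(0.98, [0.659, 0.14, 0.097])]
cuvette_box [(0.98, [0.641, 0.209, 0.026])]
beaker []
vial_jar [(0.6, [0.425, 0.159, 0.059])]
screwdriver []
spool [(0.78, [0.596, -0.306, 0.022])]
wash [(0.81, [0.761, 0.028, 0.138])]
cell_center [(0.79, [0.375, 0.267, 0.029]), (0.55, [0.548, -0.192, 0.061]), (0.55, [0.496, 0.249, 0.031])]
plunger_face [(0.68, [0.548, -0.19, 0.064])]
t 25.05 bay [-137.6  200.2  208.6] z 0.2586 q [ -0.5  -3.5   3.4 109.7  -1.5  -6.4] F [ 0.1  0.1 -0.2] T [ 0.03 -0.15  0.04] op 0.0559
[[-0.223, -0.002, 0.975], [-0.001, 1.0, 0.002], [-0.975, -0.0, -0.223]]
```

View pics/side_f.png

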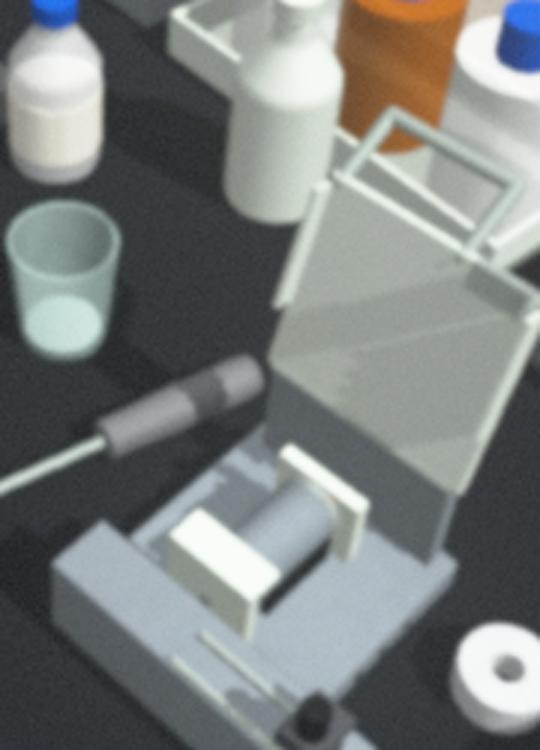

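View pics/top_f.png

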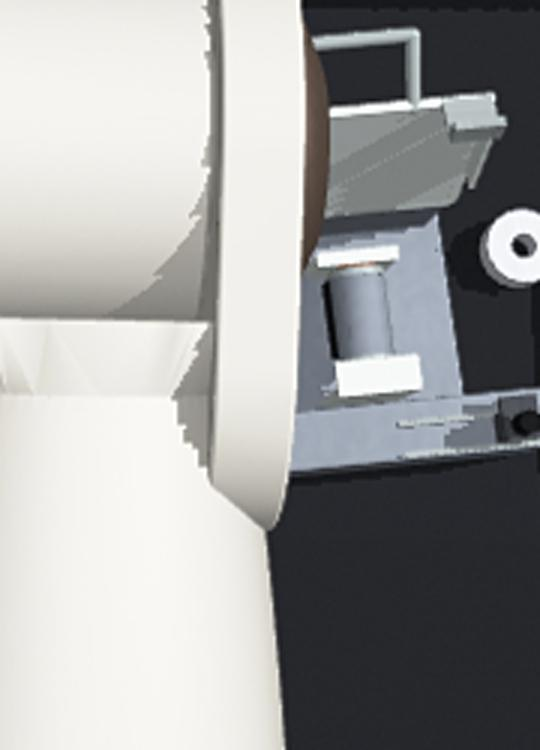

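Cover, catch and cell look right. Both fits hint at about 0.5° nub-up, and friction at the wall could be holding that end slightly high. To make sure it's home, I'll press it down gently with closed fingertips.

```bash
python3 - <<'E'
from h import *
R=Rt([0,0,-1],Rb[:,1])
plan(bay([12,0,130]),R,"hi"); plan(bay([12,0,30]),R,"lo")
E
```

```text
hi shift [  43.4 -200.5  163. ] turn [ 0.002 -0.225  0.   ]  rows~ 5.2
lo shift [ 140.9 -200.5  185.3] turn [ 0.002 -0.225  0.   ]  rows~ 6.1
```

>>> apply_moves --rows '[[[0,-50,20,0,-0.1,0,0],[0,-100,60,0,-0.225,0,0],[10,-150,100,0,-0.225,0,0],[20,-200,140,0,-0.225,0,0],[43,-200,163,0,-0.225,0,0],[43,-200,163,0,-0.225,0,0],[80,-200,171,0,-0.225,0,0],[115,-200,179,0,-0.225,0,0],[141,-200,185,0,-0.225,0,0],[141,-200,185,0,-0.225,0,0],[141,-200,185,0,-0.225,0,0]]]' --newtons 40

```text
time: 26.15
ee_pos: [0.5596, -0.1934, 0.0806]
tcp_rot: [43.3, 90.0, 49.4]
wrist_force: [1.4, 0.0, -0.3]
opening: -0.0001
```

```bash
python3 st.py
```

```text
t 26.15 bay [11.7  0.6 30.6] z 0.0806 q [-19.1  10.4  -0.6  79.    0.  -25.2] F [ 1.4  0.  -0.3] T [-0.03 -0.02 -0.02] op -0.0001
[[0.0, -0.002, 1.0], [0.0, 1.0, 0.002], [-1.0, 0.0, 0.0]]
```

Tip at z +30.6, cell top at about +17. I go down to about 2 mm past contact with the arm's compliance.

>>> apply_moves --rows '[[[8,-0.5,0,0,0,0,0],[12,-0.5,0,0,0,0,0],[13.5,-0.5,0,0,0,0,0],[14.5,-0.5,0,0,0,0,0],[15.5,-0.5,0,0,0,0,0],[15.5,-0.5,0,0,0,0,0],[15.5,-0.5,0,0,0,0,0]]]'

```text
time: 26.85
ee_pos: [0.56, -0.1939, 0.0668]
tcp_rot: [-15.8, 89.9, -9.7]
wrist_force: [-2.5, 3.0, 9.5]
opening: -0.0001
```

```bash
python3 st.py
```

```text
t 26.85 bay [12.1  0.1 16.8] z 0.0668 q [-19.1  10.6  -1.8  77.4   0.  -25.2] F [-2.5  3.   9.5] T [ 0.47  0.56 -0.01] op -0.0001
[[0.002, -0.002, 1.0], [-0.0, 1.0, 0.002], [-1.0, -0.0, 0.002]]
```

It holds at z 16.8 under 9.5 N (a home cell is 17.0), so the cell is down on its rails. I retreat.

>>> apply_moves --rows '[[[-10,0,0,0,0,0,0],[-40,0,0,0,0,0,0],[-85,0,0,0,0,0,0],[-130,0,-20,0,0,0,0],[-170,0,-60,0,0,0,0],[-190,45,-80,0,0,0,0],[-190,90,-100,0,0,0,0],[-190,135,-130,0,0,0,0],[-190,180,-160,0,0,0,0],[-190,230,-180,0,0,0,0],[-190,270,-180,0,0,0,0],[-190,270,-180,0,0,0,0],[-190,270,-180,0,0,0,0]]]'

```text
time: 28.15
ee_pos: [0.3515, 0.0566, 0.2573]
tcp_rot: [-8.9, 89.8, -2.5]
wrist_force: [-0.5, 0.7, 0.2]
opening: -0.0001
```

```bash
python3 fin.py; python3 st.py
```

```text
side cell top z by x: [(-26, 15.8), (-20, 15.2), (-14, 15.8), (-8, 15.7), (-2, 15.5), (4, 15.5), (10, 15.0), (16, 15.2), (22, 15.4), (28, 15.9)]
axis y,z,yaw,pitch [ 1.08 -1.45] [ 0.07 -0.09] 489
far end x [16.9 29.7 31.7]
cover lean 15.4
knob y -83.0
reagent [(0.63, [0.657, 0.127, 0.07])]
cuvette_box [(0.89, [0.632, 0.2, 0.03])]
beaker [(0.91, [0.579, 0.009, 0.05])]
vial_jar [(0.67, [0.423, 0.153, 0.038])]
screwdriver [(0.87, [0.575, -0.085, 0.023])]
spool [(0.74, [0.598, -0.303, 0.021])]
wash [(0.75, [0.746, 0.009, 0.092])]
cell_center [(0.91, [0.548, -0.201, 0.061]), (0.9, [0.376, 0.255, 0.026]), (0.78, [0.422, 0.024, 0.031]), (0.58, [0.494, 0.23, 0.031])]
plunger_face []
top cell top z by x: [(-26, 17.0), (-20, 15.7), (-14, 18.2), (-8, 16.9), (-2, 16.5), (4, 16.9), (10, 15.8), (16, 16.3), (22, 16.5), (28, 16.5)]
axis y,z,yaw,pitch [-0.89 -0.19] [ 0.   -0.23] 350
far end x [16.7 30.8 36.7]
cover lean 15.9
knob y -82.9
reagent [(0.59, [0.654, 0.134, 0.089])]
cuvette_box [(0.59, [0.642, 0.213, 0.026])]
beaker [(0.9, [0.591, 0.016, 0.026])]
vial_jar []
screwdriver [(0.7, [0.573, -0.076, 0.025])]
spool [(0.72, [0.596, -0.305, 0.022])]
wash [(0.97, [0.749, 0.028, 0.11])]
cell_center [(0.94, [0.494, 0.25, 0.033]), (0.91, [0.548, -0.19, 0.062]), (0.65, [0.578, -0.186, 0.054])]
plunger_face [(0.67, [0.545, -0.19, 0.064])]
t 29.15 bay [-168.9  269.8  206.4] z 0.2564 q [  9.  -20.6  -9.8 100.7  -0.    2.8] F [-0.8  0.5  0.2] T [ 0.02 -0.02 -0.01] op -0.0002
[[0.002, -0.003, 1.0], [-0.0, 1.0, 0.003], [-1.0, -0.0, 0.002]]
```

View pics/side_full.png

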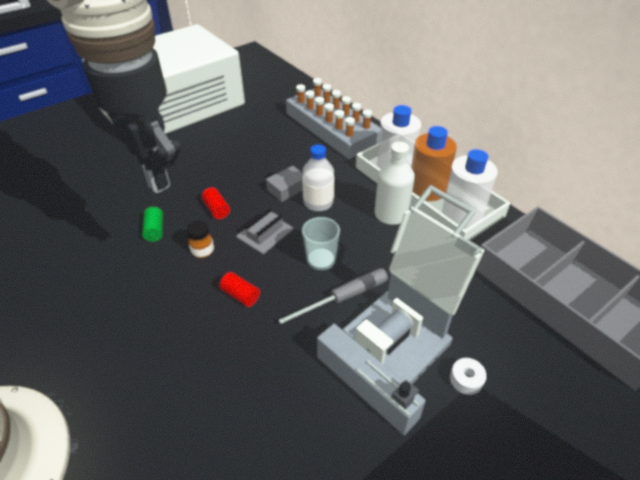

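View pics/top_f.png

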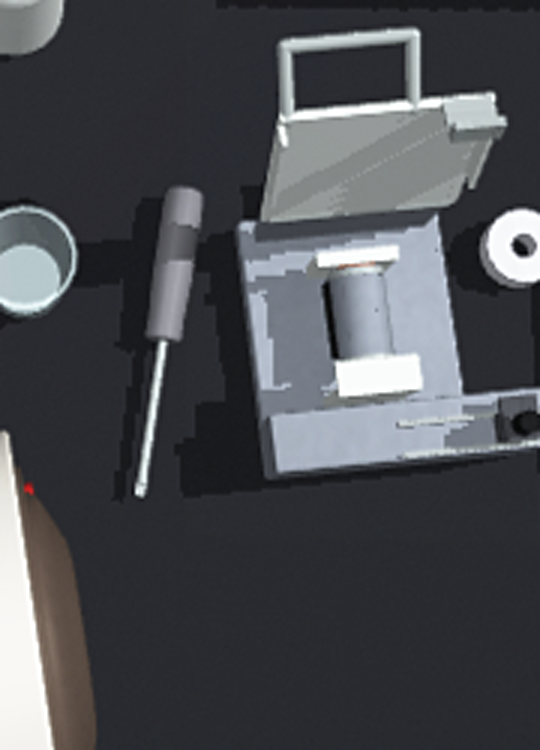

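```bash
python3 - <<'E'
from h import *
import pickle
for n in ("side","top"):
    r=[]
    for p in (pickle.load(open(n+"0.pkl","rb")),cams.camera(n)):
        b=tobay(cloud(p).reshape(-1,3)); g=p["pixels"].reshape(-1,3).sum(-1); x,y,z=b.T
        m=(z>38)&(z<48)&(g<200)&(abs(x+79)<12)&(y<-40)&(y>-110); r.append((b[m].mean(0).round(1),m.sum()))
    print(n,r)
E
```

```text
side [(array([-80.9, -55.1,  41.4]), np.int64(73)), (array([-81. , -82.8,  41.6]), np.int64(83))]
top [(array([-77.7, -55.1,  43. ]), np.int64(50)), (array([-77.8, -83. ,  43.1]), np.int64(51))]
```

```bash
python3 -c "
from workcell import bot
print(bot.job_done())"
```

```text
the job is handed in; nothing more can be done
None
```

The job is done and handed in at about 29 s. The catch is released, the cover is fully open, and the grey cell sits home in the bay. The arm is clear of everything with the gripper empty.

**What I did, in order:**
1. Pushed the catch knob to the right until it stopped moving at 21 N.
2. Swung the cover by its bar to the stop, where the force reached about 26 N along the bay.
3. Picked the cell off its rest, put the flat end in under the hood, pressed the spring back, tipped the cell level and let it forward to the wall.
4. Pressed lightly on the cell with closed fingers to seat it.

**Last checks:**
- **Cell:** it is level to within about 0.25° in both cameras. Its top held at 16.8 mm under a 9.5 N press, against 17.0 mm for a fully home cell.
- **Cover:** it leans 15.4–15.9° past upright, which is about 1.84–1.85 rad against 1.85.
- **Bystanders:** every bystander and the look-alikes I could see are where they started, within the cameras' noise. The last top view missed the amber jar, but the side view showed it in place.

**What went wrong or disagreed:**
- **First insertion:** the cell touched the front edge of the hood at about 24 N and slipped about 1.7° in the grip. I backed out, measured the grip again and went in lower.
- **Before the final press:** the cell read about 0.6° nub-up, which is why I pressed it.
- **Catch travel:** both cameras show 27.8 mm, not 30. That fits a start at about 2 mm inside its 0–4 mm locked range, and the hard stop supports it, but I could not measure the start position.

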